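# Anchor a timber model to its carrying base

### The arm

A 6-joint arm with a two-finger parallel gripper is mounted at the origin on the work surface. World frame = base frame: x ahead of the robot, y to its left, z up, the work surface at z = 0. Lengths are in mm, angles in degrees, forces in N, time in s.
With the tool pointing down it reaches from about 350 to 850 mm from the base axis. Payload 8.1 kg.
Tool frame: the origin (TCP) lies midway between the tips of the shut fingers; the grasp point (between the pads) lies 19 mm behind it; z points along the fingers, y is the line along which they close (so a half turn about z gives the same grasp; the last joint's range is limited). The gripper opens to 85 mm and grips with 20 to 120 N. Pads are 22 mm wide; open, the fingers measure 114 mm over their backs; the gripper's body (76 mm by 85 mm) begins 54 mm behind the grasp point. The pads swing forward as they close: fully open they stand 13 mm farther back than shut.
Start: joints at [-68.663, 7.471, 85.268, -0, 87.261, -4.893], TCP at [265.205, -538.211, 231.292] pointing down, gripper open.
Joint ranges: [-169.43, 169.43], [-51.17, 129.36], [1.28, 143.12], [-76.62, 256.62], [0, 156.53], [-152.29, 152.29]. Speed limits (degrees/s): [136.94, 136.94, 159.86, 180, 180, 180].

### API

Orientations are given as [roll, pitch, yaw] about the fixed x, y, z axes, in that order (R = Rz(yaw) Ry(pitch) Rx(roll)).
In Python, from bench import r gives the robot as it stands.
- The arm moves only by the tool apply_moves, never from a script. Its argument "steps" is a list of rows, each a list of 7 numbers: the opening, from -1 (shut) to 1 (fully open), then the shift along the tool's x, y, z in mm, then the turn, a rotation vector about the tool's x, y, z in units of 5 degrees (1.0 is 5 degrees). A call has exactly 8 rows; each row shifts and turns the commanded pose from where the row before left it, along the tool's axes as they then stand; what a row does not reach is not made up. A row lasts 1/10 s, in which the tool goes at most 50 mm and 8.59 degrees, less where a joint would pass 70% of its speed; a pose out of reach is approached as far as the arm can. A call is refused whole if a number of a shift passes 50 or a number of a turn 1, either way. A call with a gripper value outside its range is refused whole. The fingers move at their own pace and stop on an object; "squeeze" is the grip in N (left out, the last holds). Time passes only in rows, so rows that do not move let the fingers close, or fill a call up. It gives the time, the measured TCP pose, the force, the opening and the grip force at its end, in the units of the state.
- r.sense(): the state, without advancing time (a new reading comes with each control period).
- r.snapshot(name): name is "scene" or "top" or "wrist"; returns a dict with "color" (400x640x3 uint8, blue, green, red), "depth" (400x640 float32, mm along the optical axis (not along the pixel's ray), 0 where there is no reading), "mtx" (3x3 intrinsics, pixels), "dist" ([k1, k2, p1, p2, k3] as OpenCV has them; the pictures are not rectified), "T" (4x4, takes a point from camera to world coordinates); the wrist camera has in their place "hand_eye" (4x4, takes a point from camera to tool coordinates, whose origin is the TCP and whose axes are the flange's). Camera axes: x right, y down, z forward; pixel columns grow to the right and rows downward; lengths in mm; the calibration is good to about 2 mm. A picture is of the moment at which its call begins: read the wrist's pose just before it.
- r.hand_in(): hands the job in; it is judged then, once.
The state is a dict: "time": time; "joint_pos": joint angles; "qd": joint speeds; "joint_efforts": joint torques, N m; "tool_pos": TCP position; "tcp_rot": TCP orientation; "ft_force": force on the tool from outside, world axes, zero at the start; "wrist_torque": the same for the moment, N m; "finger_gap": finger opening in mm; "grip_force": force on a finger pad.
Only numpy, scipy, OpenCV 4.12 (cv2) and the standard library are available. Lean on these libraries where they do the work, as an engineer would, in place of code of your own. Each camera call takes 0.05 s, during which the arm holds its last target. There are 200 camera calls.

### The job

Get the timber model ready for transport: put a red-handled screw into every corner column of its base except those sealed with a grey cap, first taking off any yellow cap and putting it in the white tray. Each screw must be let down its well without forcing it, its lugs felt into the thread at the bottom, turned clockwise about a quarter turn until it is caught in the thread, and let go. Leave the grey caps on, spare screws in the blue rack, and do not upset the glue bottle, the pencil cup or the loose timber beam and truss.

Things in the scene. Friction and masses are not known exactly. Their poses are not given: they have to be found in the camera images.
- base: fixed plywood board, 220 x 250 x 18 mm, with a timber-frame building (60 x 100 mm, top at 95 mm) in the middle and four hollow octagonal corner columns 58 mm across, rims 127 mm above the table, axes at x = -65 or 65, y = -80 or 80 mm. Each column is a 34 mm bore with a countersunk mouth (50 mm wide at the rim, 9 mm deep) and a thread at the bottom (see the wells). Origin: centre of underside.
- rack: fixed blue rack block 60 x 225 x 62 mm with three 34 mm square pockets 75 mm apart along its y axis, pocket floor 7 mm above the table. Origin: centre of underside.
- tray: white open tray, 120 x 150 x 35 mm, 4 mm walls and floor, 350 g, loose on the table. Origin: centre of underside.
- cap_y0: yellow dust cap, 50 g: disc 58 mm across, 7 mm thick, with a round knob on top (24 mm across, rising to 41 mm above the disc's underside; grip from above) and a 28 mm spigot 13 mm long below. Origin: centre of the disc's underside, z along the knob. At the start it sits on a column, disc underside level with the rim. May be absent (None). Goes in the tray, any way up.
- cap_y1: yellow dust cap, 50 g: disc 58 mm across, 7 mm thick, with a round knob on top (24 mm across, rising to 41 mm above the disc's underside; grip from above) and a 28 mm spigot 13 mm long below. Origin: centre of the disc's underside, z along the knob. At the start it sits on a column, disc underside level with the rim. May be absent (None). Goes in the tray, any way up.
- cap_g0: grey dust cap, 50 g: disc 58 mm across, 7 mm thick, with a round knob on top (24 mm across, rising to 41 mm above the disc's underside; grip from above) and a 28 mm spigot 13 mm long below. Origin: centre of the disc's underside, z along the knob. At the start it sits on a column, disc underside level with the rim. May be absent (None). Leave it in place.
- cap_g1: grey dust cap, 50 g: disc 58 mm across, 7 mm thick, with a round knob on top (24 mm across, rising to 41 mm above the disc's underside; grip from above) and a 28 mm spigot 13 mm long below. Origin: centre of the disc's underside, z along the knob. At the start it sits on a column, disc underside level with the rim. May be absent (None). Leave it in place.
- glue: bystander: white glue bottle, 52 mm across, 130 mm high, origin at its base.
- pencil_cup: bystander: blue ceramic cup, 76 mm across, 90 mm high, origin at its base.
- sill_beam: bystander: loose timber beam 18 x 200 x 18 mm lying along its y axis.
- truss: bystander: flat little timber roof truss 160 mm long, 10 mm high.
- screw0: screw, 145 mm long, about 280 g, alike after a half turn. Origin: centre of its lower end; z up; x along both its lugs and its handle. From the bottom: brass lug bar 30 x 6 x 5 mm on a 16 mm shank, dark barrel 31 mm across from 26 to 84 mm up, 18 mm neck, red bar handle 44 (x) x 20 (y) mm from 100 to 145 mm up, gripped across the 20 mm. Starts upright in the rack.
- screw1: screw, 145 mm long, about 280 g, alike after a half turn. Origin: centre of its lower end; z up; x along both its lugs and its handle. From the bottom: brass lug bar 30 x 6 x 5 mm on a 16 mm shank, dark barrel 31 mm across from 26 to 84 mm up, 18 mm neck, red bar handle 44 (x) x 20 (y) mm from 100 to 145 mm up, gripped across the 20 mm. Starts upright in the rack.
- screw2: screw, 145 mm long, about 280 g, alike after a half turn. Origin: centre of its lower end; z up; x along both its lugs and its handle. From the bottom: brass lug bar 30 x 6 x 5 mm on a 16 mm shank, dark barrel 31 mm across from 26 to 84 mm up, 18 mm neck, red bar handle 44 (x) x 20 (y) mm from 100 to 145 mm up, gripped across the 20 mm. Starts upright in the rack.
- well0 (a point): centre of a column's mouth at rim height, axes as the board's. 79.5 mm down is a brass two-start right-hand thread, flat on top with a gap either side, hidden within 45 deg of the x axis. A lug bar within 25 deg of the gaps drops to 86-90 mm down. A clockwise turn then lowers it 14 mm per half turn; caught at 91 mm, stops at 98 mm (105-165 deg after the drop). It stays where let go.
- well1 (a point): centre of a column's mouth at rim height, axes as the board's. 79.5 mm down is a brass two-start right-hand thread, flat on top with a gap either side, hidden within 45 deg of the x axis. A lug bar within 25 deg of the gaps drops to 86-90 mm down. A clockwise turn then lowers it 14 mm per half turn; caught at 91 mm, stops at 98 mm (105-165 deg after the drop). It stays where let go.
- well2 (a point): centre of a column's mouth at rim height, axes as the board's. 79.5 mm down is a brass two-start right-hand thread, flat on top with a gap either side, hidden within 45 deg of the x axis. A lug bar within 25 deg of the gaps drops to 86-90 mm down. A clockwise turn then lowers it 14 mm per half turn; caught at 91 mm, stops at 98 mm (105-165 deg after the drop). It stays where let go.
- well3 (a point): centre of a column's mouth at rim height, axes as the board's. 79.5 mm down is a brass two-start right-hand thread, flat on top with a gap either side, hidden within 45 deg of the x axis. A lug bar within 25 deg of the gaps drops to 86-90 mm down. A clockwise turn then lowers it 14 mm per half turn; caught at 91 mm, stops at 98 mm (105-165 deg after the drop). It stays where let go.
There are look-alikes about, which are no part of the job. Leave any orange look-alike of the cap_g1 alone.

How it is judged:
By the outcome, as a careful person would: the job done as asked, in the order asked, and still so for the second after the job is handed in, with the robot touching nothing.
Of cap_y0, cap_y1, cap_g1 only 2 to 3 are there at a start; the rules pass over those that are not, and their reading is None.
At some moment in a run one of tray, sanding_block may be knocked a few centimetres aside while the robot is not near it.
It also fails if it takes over 208 s, if anything falls off the work surface, if the arm or the gripper's body presses on something with over 40 N, if the wrist force passes 120 N, or if a joint passes its speed limit or range.

## Working session

There is one attempt and no reset: what is moved stays moved. The work goes in short steps, Python scripts to look and compute and a tool call to move; the robot and the scene stay as the last step left them, time stands still between calls to the robot, and variables do not carry over. Pictures are saved under pics/ and viewed, at most 14 in all, crops included, and the job is handed in when it is done.

Besides the shell and the picture viewer there is one more tool, called after "Emit:" by a JSON object that holds its "method" and its "body", one argument or row to a line. apply_moves: Moves the arm, as the interface text tells. Its arguments: {"type":"object","properties":{"steps":{"type":"array"},"squeeze":{"type":"number"}},"required":["steps"]}

```bash
ls; mkdir -p pics
python3 - <<'E'
from bench import r
import cv2,numpy as np,pickle
s=r.sense();print(s)
for n in("scene","top"):
    d=r.snapshot(n);pickle.dump(d,open(f"pics/{n}.pkl","wb"));cv2.imwrite(f"pics/{n}.png",d["color"]);print(n,d["mtx"].tolist(),d["dist"],np.round(d["T"],3).tolist())
E
```

```text
pics
{'time': 0.0, 'joint_pos': array([-6.86636383e+01,  7.51698724e+00,  8.53305970e+01,  1.13548127e-03,
        8.72622107e+01, -4.89380265e+00]), 'qd': array([ 0.03546021, -0.00775159,  0.06026515, -0.06676795, -0.01091703,
       -0.01073925]), 'joint_efforts': array([-2.87859275e-04, -5.69394636e+01, -5.00549877e+01, -2.54439519e-04,
        1.50504842e-02,  2.60800891e-05]), 'tool_pos': array([ 264.99988341, -537.67698645,  230.21222607]), 'tcp_rot': array([-1.79890702e+02, -1.04964534e-02,  2.62300990e+01]), 'ft_force': array([-0.11100055, -0.31187259, -0.16577963]), 'wrist_torque': array([ 0.02607884, -0.01285089,  0.00623489]), 'grip_force': 0.0, 'finger_gap': 85.32645640357407}
scene [[479.1399291835878, 0.0, 315.0478163967192], [0.0, 479.1399291835878, 192.65150550419025], [0.0, 0.0, 1.0]] [-0.08300817  0.          0.          0.          0.        ] [[-0.749, 0.454, -0.482, 1288.206], [0.662, 0.536, -0.524, 860.556], [0.021, -0.712, -0.702, 1184.507], [0.0, 0.0, 0.0, 1.0]]
top [[412.4870964911778, 0.0, 315.2092322992454], [0.0, 412.4870964911778, 190.32570526223785], [0.0, 0.0, 1.0]] [-0.00637401  0.          0.          0.          0.        ] [[0.024, -0.993, 0.117, 461.842], [-0.999, -0.021, 0.026, 37.657], [-0.024, -0.117, -0.993, 1109.631], [0.0, 0.0, 0.0, 1.0]]
```

View pics/scene.png

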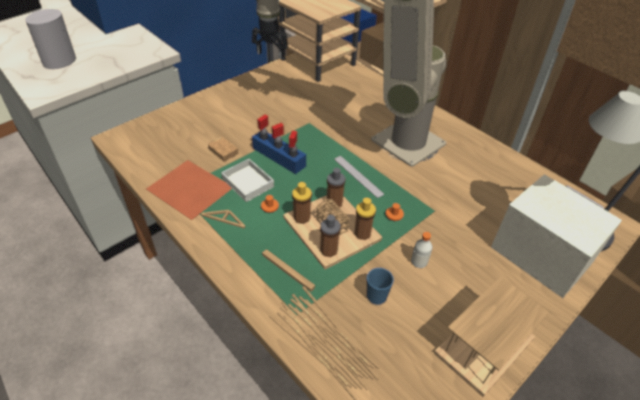

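View pics/top.png

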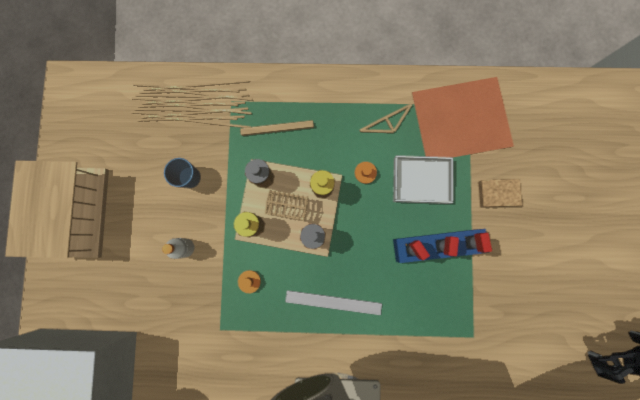

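The top view shows yellow caps at (321,183) and (247,223), grey caps at (257,172) and (313,236), the tray at (424,180), and three screws in the rack at (418,250), (448,246) and (480,242). The orange look-alikes are at (366,173) and (249,282).

```bash
cat > h.py <<'E'
import numpy as np,cv2,pickle
from scipy.spatial.transform import Rotation as R
def cloud(d,T=None):
    h,w=d["depth"].shape
    uv=np.stack(np.meshgrid(np.arange(w),np.arange(h)),-1).reshape(-1,1,2).astype(np.float64)
    n=cv2.undistortPoints(uv,d["mtx"],d["dist"])[:,0]
    z=d["depth"].reshape(-1).astype(float)
    P=np.c_[n*z[:,None],z]
    T=d["T"] if T is None else T
    P=P@T[:3,:3].T+T[:3,3]; P[z<=0]=np.nan
    return P.reshape(h,w,3)
def tool_T(s):
    T=np.eye(4);T[:3,:3]=R.from_euler('xyz',s["tcp_rot"],degrees=True).as_matrix();T[:3,3]=s["tool_pos"];return T
def blobs(d,P,lo,hi,sat,zmin,amin=6,zmax=1e9):
    hsv=cv2.cvtColor(d["color"],cv2.COLOR_BGR2HSV)
    H,S,V=[hsv[...,i].astype(int) for i in range(3)]
    m=((H>=lo)&(H<=hi)) if lo<=hi else ((H>=lo)|(H<=hi))
    m&=(S>sat)&(P[...,2]>zmin)&(P[...,2]<zmax)
    n,l,st,c=cv2.connectedComponentsWithStats(m.astype(np.uint8))
    out=[]
    for i in range(1,n):
        if st[i,4]>=amin:
            q=P[l==i]; out.append((c[i].round(1),st[i,4],q))
    return out
E
python3 - <<'E'
from h import *
np.set_printoptions(suppress=True,precision=1)
for n in("top","scene"):
    d=pickle.load(open(f"pics/{n}.pkl","rb"));P=cloud(d)
    for nm,a in dict(yellow=(22,35,150,120),red=(172,6,150,100)).items():
        for c,k,q in blobs(d,P,*a):
            t=q[q[:,2]>np.nanpercentile(q[:,2],90)-6]
            print(n,nm,c,k,"med",np.median(q,0),"top",t.mean(0),len(t), "rect",cv2.minAreaRect(t[:,:2].astype(np.float32)))
    if n=="top":
        for nm,u,v in(("g0",257,168),("g1",313,231),("tray",424,180),("glue",177,247),("cup",180,172),("tr1",398,158),("tr2",451,159),("tr3",450,202),("tr4",397,200)): print(nm,P[v,u])
im=d=pickle.load(open("pics/top.pkl","rb"))["color"]
cv2.imwrite("pics/c1.png",cv2.resize(im[140:280,225:505],None,fx=2.8,fy=2.8,interpolation=cv2.INTER_CUBIC))
E
```

```text
top yellow [327.9 183.7] 88 med [590.1  33.  135. ] top [589.3  42.2 166.9] 11 rect ((590.431640625, 41.69807815551758), (6.48222017288208, 21.349254608154297), 41.80464172363281)
top yellow [253.1 225.1] 83 med [490.6 208.7 134.2] top [490.5 214.9 150.1] 13 rect ((490.8686218261719, 215.40310668945312), (3.8255317211151123, 16.436349868774414), 80.79793548583984)
top red [483.  242.1] 248 med [ 463.4 -324.6  150.1] top [ 463.2 -329.3  151.8] 155 rect ((463.3948059082031, -329.9921875), (42.50532913208008, 18.894775390625), 9.21677303314209)
top red [451.1 245.8] 226 med [ 452.9 -251.1  150.7] top [ 452.9 -255.5  151.8] 155 rect ((452.66754150390625, -255.95265197753906), (18.52826690673828, 42.36063766479492), 82.60813903808594)
top red [419.4 249.7] 198 med [ 442.2 -179.7  150.9] top [ 442.7 -181.7  151.7] 154 rect ((442.5628356933594, -181.7913818359375), (41.99000549316406, 18.902923583984375), 34.699134826660156)
g0 [621.7 198.9 167.9]
g1 [479.2  65.2 168. ]
tray [ 625.4 -224.8    6.8]
glue [nan nan nan]
cup [633.7 436.9   7.4]
tr1 [ 681.2 -152.7   21.2]
tr2 [ 680.3 -291.8   26.
[... 304 characters left out ...]
97.8 228.8 169. ] 31 rect ((497.3075866699219, 228.7584686279297), (23.9580078125, 15.585168838500977), 46.35200119018555)
scene red [262.7 121.3] 109 med [ 471.5 -321.7  139.8] top [ 469.  -324.2  153. ] 39 rect ((467.79937744140625, -325.6649475097656), (39.64857482910156, 20.273080825805664), 10.095342636108398)
scene red [277.3 129.6] 120 med [ 459.  -248.1  140.5] top [ 457.1 -251.4  153.2] 39 rect ((456.4300537109375, -254.26324462890625), (19.788774490356445, 43.3395881652832), 83.9500732421875)
scene red [292.6 138.1] 86 med [ 454.6 -170.8  146.8] top [ 445.4 -177.   153. ] 38 rect ((445.62286376953125, -176.77650451660156), (40.74082946777344, 19.209049224853516), 36.73965072631836)
```

View pics/c1.png

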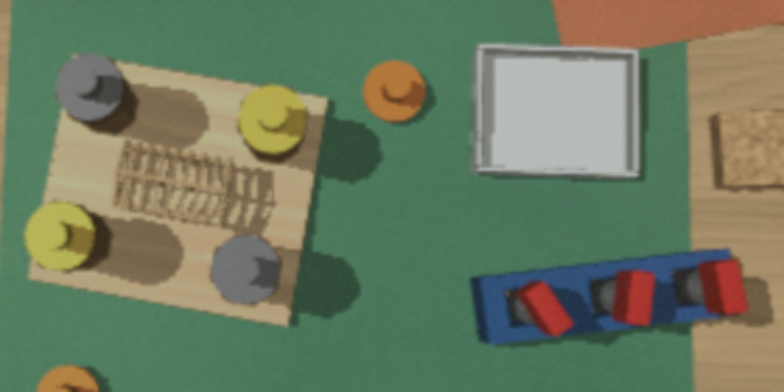

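Run:
```python
from h import *
np.set_printoptions(suppress=True,precision=1)
for n in("top","scene"):
    d=pickle.load(open(f"pics/{n}.pkl","rb"));P=cloud(d)
    for zl,zh in((162,172),(130,139)):
      m=((P[...,2]>zl)&(P[...,2]<zh)&(P[...,0]>420)&(P[...,0]<680)&(P[...,1]>0)&(P[...,1]<280)).astype(np.uint8)
      k,l,st,c=cv2.connectedComponentsWithStats(m)
      for i in range(1,k):
        if st[i,4]>8:
            q=P[l==i];print(n,zl,c[i],st[i,4],q.mean(0),cv2.minEnclosingCircle(q[:,:2].astype(np.float32)))
```

```text
top 162 [254.5 168.4] 86 [620.7 204.8 167.5] ((620.771484375, 205.01473999023438), 11.849414825439453)
top 162 [322.  180.1] 91 [596.5  47.4 167.6] ((596.3998413085938, 47.42115783691406), 12.093701362609863)
top 162 [243.4 223.5] 85 [492.6 225.  167.7] ((492.47216796875, 225.32740783691406), 12.043745994567871)
top 162 [311.9 235.9] 91 [468.2  67.5 168. ] ((468.21990966796875, 67.34841918945312), 11.876523971557617)
top 130 [257.3 171.1] 345 [620.1 203.8 133.9] ((621.9359741210938, 204.62982177734375), 29.764392852783203)
top 130 [322.2 182.6] 352 [595.3  47.1 134. ] ((596.6455688476562, 47.343894958496094), 29.004087448120117)
top 130 [246.6 224.2] 366 [492.3 223.9 133.9] ((492.7082214355469, 225.48150634765625), 29.2206974029541)
top 130 [312.6 236.1] 377 [468.   66.9 133.9] ((468.2440185546875, 66.77350616455078), 29.35101318359375)
scene 162 [336.9 170.5] 40 [470.3  71.6 167.9] ((468.99444580078125, 71.49012756347656), 13.969512939453125)
scene 162 [301.9 185.1] 42 [598.3  50.7 167.5] ((596.5143432617188, 50.04993438720703), 13.932504653930664)
scene 162 [366.5 201.3] 41 [496.5 228.2 167.5] ((494.63507080078125, 228.5993194580078), 14.407781600952148)
scene 162 [331. 218.] 53 [622.9 209.1 167.5] ((621.3209228515625, 207.47926330566406), 15.185867309570312)
scene 130 [336.2 179.1] 135 [473.4  74.4 134.5] ((469.4630126953125, 69.05776977539062), 32.32428741455078)
scene 130 [301.5 193.9] 153 [602.   53.6 134.3] ((597.5577392578125, 50.89202117919922), 32.01618576049805)
scene 130 [365.5 210. ] 157 [499.4 231.4 134.6] ((496.1228332519531, 229.04815673828125), 31.40995979309082)
scene 130 [330.4 226.9] 183 [626.4 212.3 134.7] ((621.79736328125, 209.40415954589844), 31.468048095703125)
```

```bash
cat >> h.py <<'E'
def plan(tgt,yaw,n,g,start=None):
    """print n rows (n multiple of 8) from current measured pose to tgt,yaw (tool down), first rows carry the turn"""
    from bench import r
    s=r.sense(); p=np.array(s["tool_pos"]);y=s["tcp_rot"][2]
    if start is not None: p,y=np.array(start[:3],float),start[3]
    dy=(yaw-y+180)%360-180
    u=np.round(-dy/5/n,2); 
    for k in range(n):
        w=p+(np.array(tgt)-p)/(n-k)
        d=w-p; c,sn=np.cos(np.radians(y)),np.sin(np.radians(y))
        t=np.round([c*d[0]+sn*d[1],sn*d[0]-c*d[1],-d[2]],1)
        p=p+[c*t[0]+sn*t[1],sn*t[0]-c*t[1],-t[2]]; 
        print([g,*t.tolist(),0,0,float(u)],end=",\n" if k%8==7 else ",")
        y-=u*5
    print("end",p.round(1),round(y,1))
def st():
    from bench import r
    s=r.sense();print(round(s["time"],2),np.round(s["tool_pos"],1),np.round(s["tcp_rot"],1),"F",np.round(s["ft_force"],1),"gap",round(float(s["finger_gap"]),1),s["grip_force"],"j",np.round(s["joint_pos"],0))
E
python3 -c "
from h import *
plan([597.5,49,290],81,16,0.0)"
```

```text
[0.0, 34.8, -23.7, -3.7, 0, 0, -0.68],[0.0, 36.2, -21.6, -3.7, 0, 0, -0.68],[0.0, 37.4, -19.4, -3.7, 0, 0, -0.68],[0.0, 38.5, -17.2, -3.7, 0, 0, -0.68],[0.0, 39.5, -14.9, -3.7, 0, 0, -0.68],[0.0, 40.3, -12.5, -3.7, 0, 0, -0.68],[0.0, 40.9, -10.1, -3.7, 0, 0, -0.68],[0.0, 41.4, -7.6, -3.8, 0, 0, -0.68],
[0.0, 41.8, -5.2, -3.7, 0, 0, -0.68],[0.0, 42.1, -2.7, -3.8, 0, 0, -0.68],[0.0, 42.1, -0.1, -3.7, 0, 0, -0.68],[0.0, 42.1, 2.3, -3.8, 0, 0, -0.68],[0.0, 41.9, 4.8, -3.7, 0, 0, -0.68],[0.0, 41.5, 7.3, -3.8, 0, 0, -0.68],[0.0, 41.0, 9.8, -3.7, 0, 0, -0.68],[0.0, 40.4, 12.2, -3.8, 0, 0, -0.68],
end [597.5  49.  290. ] 80.6
```

Emit:
{"method": "apply_moves", "body": {
  "steps": [
    [0.0,34.8,-23.7,-3.7,0,0,-0.68],
    [0.0,36.2,-21.6,-3.7,0,0,-0.68],
    [0.0,37.4,-19.4,-3.7,0,0,-0.68],
    [0.0,38.5,-17.2,-3.7,0,0,-0.68],
    [0.0,39.5,-14.9,-3.7,0,0,-0.68],
    [0.0,40.3,-12.5,-3.7,0,0,-0.68],
    [0.0,40.9,-10.1,-3.7,0,0,-0.68],
    [0.0,41.4,-7.6,-3.8,0,0,-0.68]
  ]
}}

```text
time: 0.9
tool_pos: [431.7, -243.1, 260.8]
tcp_rot: [-180.0, -0.0, 53.6]
ft_force: [0.6, 0.5, 0.1]
finger_gap: 42.6
grip_force: 0.0
```

Emit:
{"method": "apply_moves", "body": {
  "steps": [
    [0.0,41.8,-5.2,-3.7,0,0,-0.68],
    [0.0,42.1,-2.7,-3.8,0,0,-0.68],
    [0.0,42.1,-0.1,-3.7,0,0,-0.68],
    [0.0,42.1,2.3,-3.8,0,0,-0.68],
    [0.0,41.9,4.8,-3.7,0,0,-0.68],
    [0.0,41.5,7.3,-3.8,0,0,-0.68],
    [0.0,41.0,9.8,-3.7,0,0,-0.68],
    [0.0,40.4,12.2,-3.8,0,0,-0.68]
  ]
}}

```text
time: 1.7
tool_pos: [598.1, 50.3, 290.7]
tcp_rot: [-180.0, 0.0, 80.8]
ft_force: [0.4, -0.3, 0.2]
finger_gap: 43.0
grip_force: 0.0
```

Run:
```python
from h import *
from bench import r
np.set_printoptions(suppress=True,precision=1)
st();s=r.sense();d=r.snapshot("wrist");d["pose"]=s;pickle.dump(d,open("pics/w1.pkl","wb"));cv2.imwrite("pics/w1.png",d["color"]);print(d["hand_eye"],d["mtx"][0,0])
P=cloud(d,tool_T(s)@d["hand_eye"])
m=((P[...,2]>160)&(P[...,2]<176)).astype(np.uint8)
k,l,st_,c=cv2.connectedComponentsWithStats(m)
for i in range(1,k):
    if st_[i,4]>40: q=P[l==i];print(c[i],st_[i,4],np.median(q,0),cv2.minEnclosingCircle(q[:,:2].astype(np.float32)))
```

```text
1.7 [598.1  50.3 290.7] [-180.     0.    80.8] F [ 0.4 -0.3  0.2] gap 43.0 0.0 j [-0.  7. 80. -0. 93.  9.]
[[  -0.    -0.9   -0.3   79.9]
 [   1.    -0.    -0.    -0. ]
 [   0.    -0.3    0.9 -142.9]
 [   0.     0.     0.     1. ]] 355.4732752599824
[314.2 192.5] 777 [597.9  48.7 168.2] ((597.8577880859375, 47.625999450683594), 12.249197006225586)
[149.7 193.3] 892 [471.3  68.6 168.1] ((469.9027099609375, 67.549072265625), 12.784768104553223)
```

View pics/w1.png

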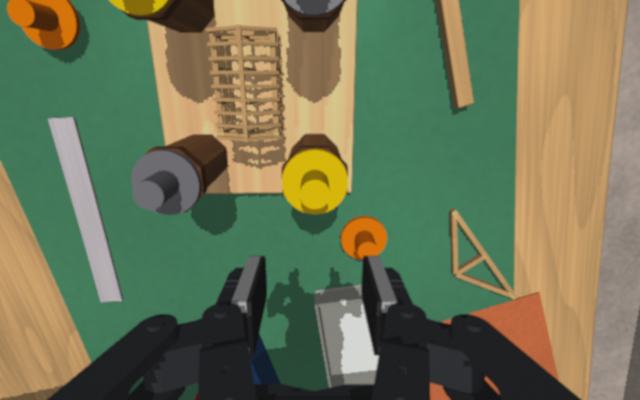

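The wrist view shows the yellow cap's knob at (314,192) and a grey one at (150,193). Both agree with the fixed cameras to within about 2 mm.

Emit:
{"method": "apply_moves", "body": {
  "steps": [
    [0.0,-2.1,-0.5,25,0,0,0],
    [0.0,0,0,25,0,0,0],
    [0.0,0,0,25,0,0,0],
    [0.0,0,0,20,0,0,0],
    [0.0,0,0,20,0,0,0],
    [0.0,0,0,20,0,0,0],
    [0.0,0,0,10,0,0,0],
    [0.0,0,0,4,0,0,0]
  ],
  "squeeze": 40
}}

```text
time: 2.55
tool_pos: [595.8, 46.6, 140.3]
tcp_rot: [-179.8, 0.0, 80.6]
ft_force: [-2.0, -0.4, 0.2]
finger_gap: 42.7
grip_force: 0.0
```

Emit:
{"method": "apply_moves", "body": {
  "steps": [
    [-0.6,0,0,0,0,0,0],
    [-0.6,0,0,0,0,0,0],
    [-0.6,0,0,0,0,0,0],
    [-0.6,0,0,0,0,0,0],
    [-0.6,0,0,0,0,0,0],
    [-0.6,0,0,0,0,0,0],
    [-0.6,0,0,0,0,0,0],
    [-0.6,0,0,0,0,0,0]
  ]
}}

```text
time: 3.35
tool_pos: [597.2, 46.6, 142.5]
tcp_rot: [179.9, -0.0, 80.6]
ft_force: [0.3, 0.2, 3.6]
finger_gap: 22.8
grip_force: 39.5
```

Emit:
{"method": "apply_moves", "body": {
  "steps": [
    [-0.6,0,0,-3,0,0,0],
    [-0.6,0,0,-6,0,0,0],
    [-0.6,0,0,-10,0,0,0],
    [-0.6,0,0,-15,0,0,0],
    [-0.6,0,0,-20,0,0,0],
    [-0.6,0,0,-20,0,0,0],
    [-0.6,0,0,-15,0,0,0],
    [-0.6,0,0,0,0,0,0]
  ]
}}

```text
time: 4.15
tool_pos: [598.6, 46.6, 235.1]
tcp_rot: [179.7, -0.1, 80.6]
ft_force: [1.3, 0.0, -0.9]
finger_gap: 22.7
grip_force: 39.4
```

Run:
```python
from h import *
from bench import r
np.set_printoptions(suppress=True,precision=1)
st()
d=r.snapshot("top");pickle.dump(d,open("pics/top2.pkl","wb"));P=cloud(d)
m=((P[...,2]>22)&(P[...,2]<45)&(P[...,0]>520)&(P[...,0]<740)&(P[...,1]>-340)&(P[...,1]<-110)).astype(np.uint8)
q=P[m>0][:,:2].astype(np.float32);print(len(q),cv2.minAreaRect(q))
g=cv2.cvtColor(d["color"],cv2.COLOR_BGR2HSV)
k=(g[...,1]<50)&(g[...,2]>150)&(P[...,2]<45)&(P[...,0]>500)&(P[...,0]<760)&(P[...,1]>-360)&(P[...,1]<-100)
q=P[k][:,:2].astype(np.float32);print(len(q),cv2.minAreaRect(q),q.min(0),q.max(0))
```

```text
4.15 [598.6  46.6 235.1] [179.7  -0.1  80.6] F [ 1.3  0.  -0.9] gap 22.7 39.44873929023743 j [-0.  7. 85.  0. 87.  9.]
458 ((624.5460815429688, -218.4348907470703), (151.3456573486328, 121.34793853759766), 89.5300064086914)
1680 ((636.291015625, -217.95159912109375), (148.2163543701172, 98.47088623046875), 89.27095031738281) [ 586.3 -292.6] [ 685.4 -143.9]
```

```bash
python3 -c "
from h import *
plan([625,-184,200],85,8,-0.6)"
```

```text
[-0.6, -27.9, 8.0, 4.1, 0, 0, -0.11],[-0.6, -28.0, 7.8, 4.1, 0, 0, -0.11],[-0.6, -28.0, 7.5, 4.1, 0, 0, -0.11],[-0.6, -28.1, 7.2, 4.1, 0, 0, -0.11],[-0.6, -28.2, 7.0, 4.1, 0, 0, -0.11],[-0.6, -28.2, 6.7, 4.2, 0, 0, -0.11],[-0.6, -28.3, 6.4, 4.1, 0, 0, -0.11],[-0.6, -28.3, 6.2, 4.2, 0, 0, -0.11],
end [ 625. -184.  200.] 85.0
```

Emit:
{"method": "apply_moves", "body": {
  "steps": [
    [-0.6,-27.9,8.0,4.1,0,0,-0.11],
    [-0.6,-28.0,7.8,4.1,0,0,-0.11],
    [-0.6,-28.0,7.5,4.1,0,0,-0.11],
    [-0.6,-28.1,7.2,4.1,0,0,-0.11],
    [-0.6,-28.2,7.0,4.1,0,0,-0.11],
    [-0.6,-28.2,6.7,4.2,0,0,-0.11],
    [-0.6,-28.3,6.4,4.1,0,0,-0.11],
    [-0.6,-28.3,6.2,4.2,0,0,-0.11]
  ]
}}

```text
time: 5.0
tool_pos: [623.2, -184.9, 196.1]
tcp_rot: [-179.9, -0.0, 85.0]
ft_force: [0.7, 0.3, 0.1]
finger_gap: 22.8
grip_force: 39.4
```

Emit:
{"method": "apply_moves", "body": {
  "steps": [
    [-0.6,0,0,15,0,0,0],
    [-0.6,0,0,25,0,0,0],
    [-0.6,0,0,25,0,0,0],
    [-0.6,0,0,25,0,0,0],
    [-0.6,0,0,20,0,0,0],
    [-0.6,0,0,10,0,0,0],
    [-0.6,0,0,0,0,0,0],
    [-0.6,0,0,0,0,0,0]
  ]
}}

```text
time: 5.8
tool_pos: [624.2, -183.7, 78.3]
tcp_rot: [180.0, -0.0, 85.0]
ft_force: [0.4, 0.4, -0.6]
finger_gap: 22.9
grip_force: 39.4
```

Run:
```python
from h import *
from bench import r
np.set_printoptions(suppress=True,precision=1)
st()
d=r.snapshot("top")
cv2.imwrite("pics/t3.png",cv2.resize(d["color"][130:280,225:525],None,fx=2.5,fy=2.5))
```

```text
5.8 [ 624.2 -183.7   78.3] [180.  -0.  85.] F [ 0.4  0.4 -0.6] gap 22.9 39.44888234138489 j [-21.  22.  85.   0.  73. -16.]
```

View pics/t3.png

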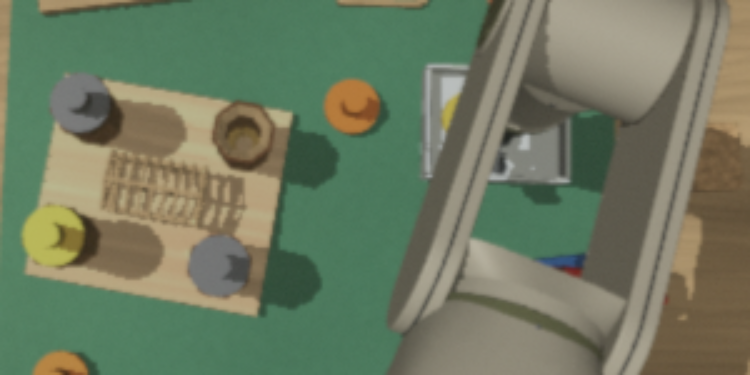

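The tray is still in place, with the yellow cap above its left half. I'll set it down.

Emit:
{"method": "apply_moves", "body": {
  "steps": [
    [-0.6,0,0,15,0,0,0],
    [-0.6,0,0,15,0,0,0],
    [-0.6,0,0,8,0,0,0],
    [-0.6,0,0,3,0,0,0],
    [-0.6,0,0,0,0,0,0],
    [-0.1,0,0,0,0,0,0],
    [-0.1,0,0,0,0,0,0],
    [-0.1,0,0,0,0,0,0]
  ]
}}

```text
time: 6.65
tool_pos: [624.6, -184.1, 37.8]
tcp_rot: [179.9, 0.0, 85.0]
ft_force: [-0.1, 1.1, 0.0]
finger_gap: 38.2
grip_force: 0.0
```

Emit:
{"method": "apply_moves", "body": {
  "steps": [
    [-0.1,0,0,0,0,0,0],
    [-0.1,0,0,-10,0,0,0],
    [0.0,0,0,-20,0,0,0],
    [0.0,0,0,-30,0,0,0],
    [0.0,0,0,-35,0,0,0],
    [0.0,0,0,-35,0,0,0],
    [0.0,0,0,-35,0,0,0],
    [0.0,0,0,-30,0,0,0]
  ]
}}

```text
time: 7.45
tool_pos: [624.3, -184.0, 235.4]
tcp_rot: [179.9, 0.0, 85.0]
ft_force: [0.5, -0.0, 0.3]
finger_gap: 42.4
grip_force: 0.0
```

```bash
python3 -c "
from h import *
st();plan([494,226,235],75,16,0.0)"
```

```text
7.45 [ 624.3 -184.   235.4] [179.9   0.   85. ] F [ 0.5 -0.   0.3] gap 42.4 0.0 j [-21.  15.  76.   0.  89. -16.]
[0.0, 24.8, -10.3, 0.0, 0, 0, 0.13],[0.0, 24.7, -10.6, 0.0, 0, 0, 0.13],[0.0, 24.6, -10.9, 0.0, 0, 0, 0.13],[0.0, 24.5, -11.2, 0.0, 0, 0, 0.13],[0.0, 24.3, -11.5, 0.0, 0, 0, 0.13],[0.0, 24.2, -11.7, 0.0, 0, 0, 0.13],[0.0, 24.1, -12.0, 0.0, 0, 0, 0.13],[0.0, 23.9, -12.3, 0.0, 0, 0, 0.13],
[0.0, 23.8, -12.5, 0.1, 0, 0, 0.13],[0.0, 23.6, -12.8, 0.0, 0, 0, 0.13],[0.0, 23.5, -13.1, 0.1, 0, 0, 0.13],[0.0, 23.3, -13.3, 0.0, 0, 0, 0.13],[0.0, 23.2, -13.6, 0.1, 0, 0, 0.13],[0.0, 23.1, -13.9, 0.0, 0, 0, 0.13],[0.0, 22.9, -14.1, 0.1, 0, 0, 0.13],[0.0, 22.7, -14.4, 0.0, 0, 0, 0.13],
end [494.1 226.  235. ] 74.6
```

Emit:
{"method": "apply_moves", "body": {
  "steps": [
    [0.0,24.8,-10.3,0.0,0,0,0.13],
    [0.0,24.7,-10.6,0.0,0,0,0.13],
    [0.0,24.6,-10.9,0.0,0,0,0.13],
    [0.0,24.5,-11.2,0.0,0,0,0.13],
    [0.0,24.3,-11.5,0.0,0,0,0.13],
    [0.0,24.2,-11.7,0.0,0,0,0.13],
    [0.0,24.1,-12.0,0.0,0,0,0.13],
    [0.0,23.9,-12.3,0.0,0,0,0.13]
  ]
}}

```text
time: 8.25
tool_pos: [558.5, 22.1, 233.1]
tcp_rot: [179.9, -0.0, 79.8]
ft_force: [0.5, -0.2, -0.7]
finger_gap: 42.5
grip_force: 0.0
```

Emit:
{"method": "apply_moves", "body": {
  "steps": [
    [0.0,23.8,-12.5,0.1,0,0,0.13],
    [0.0,23.6,-12.8,0.0,0,0,0.13],
    [0.0,23.5,-13.1,0.1,0,0,0.13],
    [0.0,23.3,-13.3,0.0,0,0,0.13],
    [0.0,23.2,-13.6,0.1,0,0,0.13],
    [0.0,23.1,-13.9,0.0,0,0,0.13],
    [0.0,22.9,-14.1,0.1,0,0,0.13],
    [0.0,22.7,-14.4,0.0,0,0,0.13]
  ]
}}

```text
time: 9.05
tool_pos: [493.4, 227.2, 232.7]
tcp_rot: [179.9, -0.0, 74.6]
ft_force: [0.0, 0.1, -0.8]
finger_gap: 42.8
grip_force: 0.0
```

Emit:
{"method": "apply_moves", "body": {
  "steps": [
    [0.0,0,0,0,0,0,0],
    [0.0,0,0,20,0,0,0],
    [0.0,0,0,20,0,0,0],
    [0.0,0,0,20,0,0,0],
    [0.0,0,0,20,0,0,0],
    [0.0,0,0,10,0,0,0],
    [0.0,0,0,4,0,0,0],
    [0.0,0,0,0,0,0,0]
  ]
}}

```text
time: 9.85
tool_pos: [493.8, 225.8, 137.8]
tcp_rot: [-180.0, 0.0, 74.6]
ft_force: [-0.3, 0.3, -0.2]
finger_gap: 42.4
grip_force: 0.0
```

Emit:
{"method": "apply_moves", "body": {
  "steps": [
    [-0.6,0,0,0,0,0,0],
    [-0.6,0,0,0,0,0,0],
    [-0.6,0,0,0,0,0,0],
    [-0.6,0,0,0,0,0,0],
    [-0.6,0,0,0,0,0,0],
    [-0.6,0,0,0,0,0,0],
    [-0.6,0,0,0,0,0,0],
    [-0.6,0,0,0,0,0,0]
  ]
}}

```text
time: 10.65
tool_pos: [494.6, 226.3, 139.0]
tcp_rot: [179.9, -0.1, 74.6]
ft_force: [-0.6, -0.8, 7.3]
finger_gap: 23.1
grip_force: 39.4
```

Emit:
{"method": "apply_moves", "body": {
  "steps": [
    [-0.6,0,0,-3,0,0,0],
    [-0.6,0,0,-6,0,0,0],
    [-0.6,0,0,-10,0,0,0],
    [-0.6,0,0,-15,0,0,0],
    [-0.6,0,0,-20,0,0,0],
    [-0.6,0,0,-20,0,0,0],
    [-0.6,0,0,-15,0,0,0],
    [-0.6,0,0,0,0,0,0]
  ]
}}

```text
time: 11.45
tool_pos: [495.3, 226.7, 230.3]
tcp_rot: [179.7, -0.2, 74.6]
ft_force: [0.2, -0.3, -0.8]
finger_gap: 23.0
grip_force: 39.2
```

Run:
```python
from h import *
from bench import r
st();plan([625,-252,215],85,16,-0.6)
d=r.snapshot("top");cv2.imwrite("pics/t4.png",cv2.resize(d["color"][130:280,225:525],None,fx=2.5,fy=2.5))
P=cloud(d);m=((P[...,2]>22)&(P[...,2]<38)&(P[...,0]>520)&(P[...,0]<740)&(P[...,1]>-340)&(P[...,1]<-110)).astype(np.uint8)
q=P[m>0][:,:2].astype(np.float32);print(len(q),cv2.minAreaRect(q))
```

```text
11.45 [495.3 226.7 230.3] [179.7  -0.2  74.6] F [ 0.2 -0.3 -0.8] gap 23.0 39.18866515159607 j [19. -1. 95.  0. 87. 35.]
[-0.6, -26.7, 15.7, 1.0, 0, 0, -0.13],[-0.6, -26.9, 15.4, 1.0, 0, 0, -0.13],[-0.6, -27.0, 15.1, 1.0, 0, 0, -0.13],[-0.6, -27.2, 14.8, 0.9, 0, 0, -0.13],[-0.6, -27.4, 14.5, 1.0, 0, 0, -0.13],[-0.6, -27.6, 14.2, 0.9, 0, 0, -0.13],[-0.6, -27.7, 13.9, 1.0, 0, 0, -0.13],[-0.6, -27.9, 13.6, 0.9, 0, 0, -0.13],
[-0.6, -28.0, 13.3, 1.0, 0, 0, -0.13],[-0.6, -28.2, 13.0, 0.9, 0, 0, -0.13],[-0.6, -28.3, 12.6, 1.0, 0, 0, -0.13],[-0.6, -28.4, 12.3, 0.9, 0, 0, -0.13],[-0.6, -28.6, 12.0, 1.0, 0, 0, -0.13],[-0.6, -28.7, 11.7, 0.9, 0, 0, -0.13],[-0.6, -28.9, 11.3, 1.0, 0, 0, -0.13],[-0.6, -29.0, 11.0, 0.9, 0, 0, -0.13],
end [ 625. -252.  215.] 85.0
681 ((624.4893188476562, -218.57437133789062), (151.595947265625, 120.97998046875), 89.57017517089844)
```

View pics/t4.png

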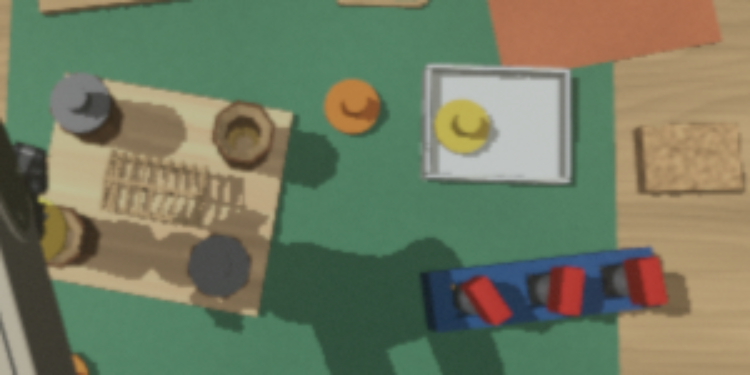

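Cap 1 sits in the left half of the tray, at (463,126). Cap 2 goes in the right half.

Emit:
{"method": "apply_moves", "body": {
  "steps": [
    [-0.6,-26.7,15.7,1.0,0,0,-0.13],
    [-0.6,-26.9,15.4,1.0,0,0,-0.13],
    [-0.6,-27.0,15.1,1.0,0,0,-0.13],
    [-0.6,-27.2,14.8,0.9,0,0,-0.13],
    [-0.6,-27.4,14.5,1.0,0,0,-0.13],
    [-0.6,-27.6,14.2,0.9,0,0,-0.13],
    [-0.6,-27.7,13.9,1.0,0,0,-0.13],
    [-0.6,-27.9,13.6,0.9,0,0,-0.13]
  ]
}}

```text
time: 12.3
tool_pos: [557.8, -14.4, 217.3]
tcp_rot: [-179.9, 0.0, 79.9]
ft_force: [-0.4, -0.2, -1.5]
finger_gap: 22.8
grip_force: 39.2
```

Emit:
{"method": "apply_moves", "body": {
  "steps": [
    [-0.6,-28.0,13.3,1.0,0,0,-0.13],
    [-0.6,-28.2,13.0,0.9,0,0,-0.13],
    [-0.6,-28.3,12.6,1.0,0,0,-0.13],
    [-0.6,-28.4,12.3,0.9,0,0,-0.13],
    [-0.6,-28.6,12.0,1.0,0,0,-0.13],
    [-0.6,-28.7,11.7,0.9,0,0,-0.13],
    [-0.6,-28.9,11.3,1.0,0,0,-0.13],
    [-0.6,-29.0,11.0,0.9,0,0,-0.13]
  ]
}}

```text
time: 13.1
tool_pos: [622.9, -253.5, 209.3]
tcp_rot: [-179.9, -0.1, 85.1]
ft_force: [-0.7, 0.5, -0.1]
finger_gap: 22.7
grip_force: 39.2
```

Emit:
{"method": "apply_moves", "body": {
  "steps": [
    [-0.6,0,0,15,0,0,0],
    [-0.6,0,0,30,0,0,0],
    [-0.6,0,0,30,0,0,0],
    [-0.6,0,0,30,0,0,0],
    [-0.6,0,0,20,0,0,0],
    [-0.6,0,0,10,0,0,0],
    [-0.6,0,0,0,0,0,0],
    [-0.6,0,0,0,0,0,0]
  ]
}}

```text
time: 13.9
tool_pos: [623.6, -252.4, 76.8]
tcp_rot: [180.0, 0.0, 85.0]
ft_force: [0.7, -0.9, -1.1]
finger_gap: 22.9
grip_force: 39.3
```

Run:
```python
from h import *
from bench import r
st();d=r.snapshot("scene");P=cloud(d);m=((P[...,2]>22)&(P[...,2]<38)&(P[...,0]>520)&(P[...,0]<740)&(P[...,1]>-340)&(P[...,1]<-110)).astype(np.uint8)
q=P[m>0][:,:2].astype(np.float32);print(len(q),cv2.minAreaRect(q),q.min(0),q.max(0))
```

```text
13.9 [ 623.6 -252.4   76.8] [180.   0.  85.] F [ 0.7 -0.9 -1.1] gap 22.9 39.3010550737381 j [-26.  25.  81.   0.  74. -21.]
394 ((626.1671142578125, -214.38577270507812), (161.03286743164062, 124.47074127197266), 89.94523620605469) [ 563.87006 -294.92535] [ 688.34314 -133.84048]
```

Emit:
{"method": "apply_moves", "body": {
  "steps": [
    [-0.6,0,0,15,0,0,0],
    [-0.6,0,0,15,0,0,0],
    [-0.6,0,0,8,0,0,0],
    [-0.6,0,0,2,0,0,0],
    [-0.6,0,0,0,0,0,0],
    [-0.1,0,0,0,0,0,0],
    [-0.1,0,0,0,0,0,0],
    [-0.1,0,0,0,0,0,0]
  ]
}}

```text
time: 14.75
tool_pos: [623.9, -252.9, 37.1]
tcp_rot: [179.9, 0.0, 85.0]
ft_force: [0.1, -1.0, 0.8]
finger_gap: 38.5
grip_force: 0.0
```

Emit:
{"method": "apply_moves", "body": {
  "steps": [
    [-0.1,0,0,0,0,0,0],
    [-0.1,0,0,-10,0,0,0],
    [-0.1,0,0,-20,0,0,0],
    [-0.1,0,0,-35,0,0,0],
    [-0.1,0,0,-40,0,0,0],
    [-0.1,0,0,-40,0,0,0],
    [-0.1,0,0,-40,0,0,0],
    [-0.1,0,0,-40,0,0,0]
  ]
}}

```text
time: 15.55
tool_pos: [623.2, -252.5, 264.2]
tcp_rot: [179.9, 0.0, 85.0]
ft_force: [0.4, -1.2, 0.2]
finger_gap: 38.5
grip_force: 0.0
```

```bash
python3 -c "
from h import *
st();plan([453,-235,270],173,24,-0.1)"
```

```text
15.55 [ 623.2 -252.5  264.2] [179.9   0.   85. ] F [ 0.4 -1.2  0.2] gap 38.5 0.0 j [-26.  18.  70.   0.  92. -21.]
[-0.1, 0.1, -7.1, -0.2, 0, 0, -0.73],[-0.1, 0.6, -7.1, -0.2, 0, 0, -0.73],[-0.1, 1.0, -7.1, -0.2, 0, 0, -0.73],[-0.1, 1.5, -7.0, -0.2, 0, 0, -0.73],[-0.1, 1.9, -6.9, -0.3, 0, 0, -0.73],[-0.1, 2.3, -6.7, -0.2, 0, 0, -0.73],[-0.1, 2.8, -6.6, -0.3, 0, 0, -0.73],[-0.1, 3.2, -6.4, -0.2, 0, 0, -0.73],
[-0.1, 3.6, -6.2, -0.3, 0, 0, -0.73],[-0.1, 4.0, -5.9, -0.2, 0, 0, -0.73],[-0.1, 4.3, -5.7, -0.3, 0, 0, -0.73],[-0.1, 4.7, -5.4, -0.2, 0, 0, -0.73],[-0.1, 5.0, -5.1, -0.3, 0, 0, -0.73],[-0.1, 5.3, -4.7, -0.2, 0, 0, -0.73],[-0.1, 5.6, -4.4, -0.3, 0, 0, -0.73],[-0.1, 5.9, -4.0, -0.2, 0, 0, -0.73],
[-0.1, 6.1, -3.6, -0.3, 0, 0, -0.73],[-0.1, 6.3, -3.2, -0.2, 0, 0, -0.73],[-0.1, 6.5, -2.8, -0.3, 0, 0, -0.73],[-0.1, 6.7, -2.4, -0.2, 0, 0, -0.73],[-0.1, 6.9, -2.0, -0.3, 0, 0, -0.73],[-0.1, 7.0, -1.6, -0.2, 0, 0, -0.73],[-0.1, 7.0, -1.1, -0.3, 0, 0, -0.73],[-0.1, 7.1, -0.6, -0.2, 0, 0, -0.73],
end [ 453. -235.  270.] 172.6
```

Emit:
{"method": "apply_moves", "body": {
  "steps": [
    [-0.1,0.1,-7.1,-0.2,0,0,-0.73],
    [-0.1,0.6,-7.1,-0.2,0,0,-0.73],
    [-0.1,1.0,-7.1,-0.2,0,0,-0.73],
    [-0.1,1.5,-7.0,-0.2,0,0,-0.73],
    [-0.1,1.9,-6.9,-0.3,0,0,-0.73],
    [-0.1,2.3,-6.7,-0.2,0,0,-0.73],
    [-0.1,2.8,-6.6,-0.3,0,0,-0.73],
    [-0.1,3.2,-6.4,-0.2,0,0,-0.73]
  ]
}}

```text
time: 16.35
tool_pos: [566.3, -246.7, 264.2]
tcp_rot: [180.0, 0.0, 114.4]
ft_force: [0.1, -0.3, -0.2]
finger_gap: 38.5
grip_force: 0.0
```

Emit:
{"method": "apply_moves", "body": {
  "steps": [
    [-0.1,3.6,-6.2,-0.3,0,0,-0.73],
    [-0.1,4.0,-5.9,-0.2,0,0,-0.73],
    [-0.1,4.3,-5.7,-0.3,0,0,-0.73],
    [-0.1,4.7,-5.4,-0.2,0,0,-0.73],
    [-0.1,5.0,-5.1,-0.3,0,0,-0.73],
    [-0.1,5.3,-4.7,-0.2,0,0,-0.73],
    [-0.1,5.6,-4.4,-0.3,0,0,-0.73],
    [-0.1,5.9,-4.0,-0.2,0,0,-0.73]
  ]
}}

```text
time: 17.15
tool_pos: [509.5, -240.9, 266.2]
tcp_rot: [180.0, 0.1, 143.6]
ft_force: [-0.0, -0.5, 0.0]
finger_gap: 38.4
grip_force: 0.0
```

Emit:
{"method": "apply_moves", "body": {
  "steps": [
    [-0.1,6.1,-3.6,-0.3,0,0,-0.73],
    [-0.1,6.3,-3.2,-0.2,0,0,-0.73],
    [-0.1,6.5,-2.8,-0.3,0,0,-0.73],
    [-0.1,6.7,-2.4,-0.2,0,0,-0.73],
    [-0.1,6.9,-2.0,-0.3,0,0,-0.73],
    [-0.1,7.0,-1.6,-0.2,0,0,-0.73],
    [-0.1,7.0,-1.1,-0.3,0,0,-0.73],
    [-0.1,7.1,-0.6,-0.2,0,0,-0.73]
  ]
}}

```text
time: 17.95
tool_pos: [452.9, -235.1, 268.1]
tcp_rot: [-180.0, 0.1, 172.8]
ft_force: [0.0, 0.2, 0.3]
finger_gap: 38.6
grip_force: 0.0
```

Run:
```python
from h import *
from bench import r
np.set_printoptions(suppress=True,precision=1)
st();s=r.sense();d=r.snapshot("wrist");d["pose"]=s;pickle.dump(d,open("pics/w2.pkl","wb"));cv2.imwrite("pics/w2.png",d["color"])
P=cloud(d,tool_T(s)@d["hand_eye"])
for c,k,q in blobs(d,P,172,6,140,100,100):
    t=q[q[:,2]>np.nanpercentile(q[:,2],90)-6]
    print(c,k,t.mean(0),cv2.minAreaRect(t[:,:2].astype(np.float32)))
```

```text
17.95 [ 452.9 -235.1  268.1] [-180.     0.1  172.8] F [0.  0.2 0.3] gap 38.6 0.0 j [ -33.   -7.   96.    0.   91. -116.]
[378.7 168.7] 1671 [ 441.8 -183.7  151.9] ((442.7848205566406, -182.9388427734375), (43.49859619140625, 19.725141525268555), 36.16892623901367)
[288.1 192. ] 1636 [ 452.1 -256.4  151.8] ((453.407470703125, -256.7231140136719), (19.502553939819336, 43.430824279785156), 84.29060363769531)
[202.3 214.5] 2211 [ 462.6 -329.7  151.5] ((463.5772399902344, -330.63909912109375), (43.30973815917969, 19.85071563720703), 10.20029354095459)
```

View pics/w2.png

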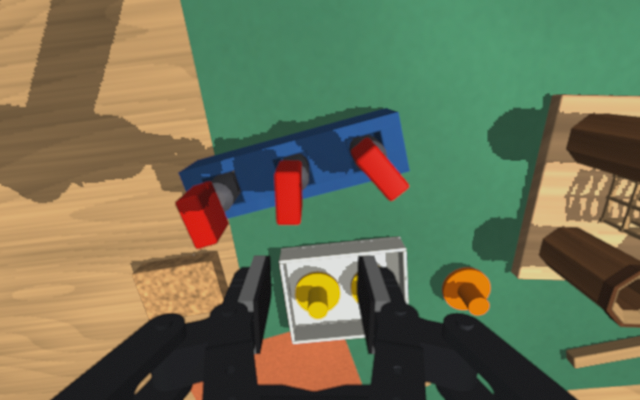

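The wrist view shows both yellow caps in the tray and the handles at (379,169), (288,192) and (202,214). I'll pick the middle screw.

Emit:
{"method": "apply_moves", "body": {
  "steps": [
    [-0.1,-3.5,-20.6,20,0,0,-0.24],
    [-0.1,0,0,20,0,0,0],
    [-0.1,0,0,25,0,0,0],
    [-0.1,0,0,25,0,0,0],
    [-0.1,0,0,25,0,0,0],
    [-0.1,0,0,20,0,0,0],
    [-0.1,0,0,15,0,0,0],
    [-0.1,0,0,8,0,0,0]
  ],
  "squeeze": 70
}}

```text
time: 18.8
tool_pos: [453.7, -255.7, 108.1]
tcp_rot: [180.0, -0.1, 173.8]
ft_force: [-0.7, 0.7, 0.2]
finger_gap: 38.3
grip_force: 0.0
```

Emit:
{"method": "apply_moves", "body": {
  "steps": [
    [-0.1,0,0,0,0,0,0],
    [-0.8,0,0,0,0,0,0],
    [-0.8,0,0,0,0,0,0],
    [-0.8,0,0,0,0,0,0],
    [-0.8,0,0,0,0,0,0],
    [-0.8,0,0,0,0,0,0],
    [-0.8,0,0,0,0,0,0],
    [-0.8,0,0,0,0,0,0]
  ]
}}

```text
time: 19.6
tool_pos: [454.9, -256.5, 110.5]
tcp_rot: [-179.9, 0.1, 173.8]
ft_force: [-0.1, 0.7, 6.0]
finger_gap: 19.2
grip_force: 69.2
```

```bash
python3 -c "
from h import *
st()"
```

```text
19.6 [ 454.9 -256.5  110.5] [-1.799e+02  1.000e-01  1.738e+02] F [-0.1  0.7  6. ] gap 19.2 69.20819520950317 j [ -35.    1.  105.    0.   74. -119.]
```

Emit:
{"method": "apply_moves", "body": {
  "steps": [
    [-0.8,0,0,-4,0,0,0],
    [-0.8,0,0,-10,0,0,0],
    [-0.8,0,0,-18,0,0,0],
    [-0.8,0,0,-28,0,0,0],
    [-0.8,0,0,-30,0,0,0],
    [-0.8,0,0,-30,0,0,0],
    [-0.8,0,0,-25,0,0,0],
    [-0.8,0,0,-15,0,0,0]
  ]
}}

```text
time: 20.4
tool_pos: [454.5, -256.3, 272.0]
tcp_rot: [-179.9, 0.1, 173.8]
ft_force: [0.3, 0.6, -2.2]
finger_gap: 19.3
grip_force: 68.6
```

```bash
python3 -c "
from h import *
st();plan([597.3,48.3,272],191,16,-0.8)"
```

```text
20.4 [ 454.5 -256.3  272. ] [-1.799e+02  1.000e-01  1.738e+02] F [ 0.3  0.6 -2.2] gap 19.3 68.64501357078552 j [ -35.   -6.   94.   -0.   91. -119.]
[-0.8, -6.8, 19.9, 0.0, 0, 0, -0.21],[-0.8, -7.2, 19.8, 0.0, 0, 0, -0.21],[-0.8, -7.6, 19.6, 0.0, 0, 0, -0.21],[-0.8, -7.9, 19.5, 0.0, 0, 0, -0.21],[-0.8, -8.3, 19.3, 0.0, 0, 0, -0.21],[-0.8, -8.6, 19.2, 0.0, 0, 0, -0.21],[-0.8, -9.0, 19.0, 0.0, 0, 0, -0.21],[-0.8, -9.3, 18.9, 0.0, 0, 0, -0.21],
[-0.8, -9.7, 18.7, 0.0, 0, 0, -0.21],[-0.8, -10.0, 18.5, 0.0, 0, 0, -0.21],[-0.8, -10.3, 18.3, 0.0, 0, 0, -0.21],[-0.8, -10.7, 18.1, 0.0, 0, 0, -0.21],[-0.8, -11.0, 17.9, 0.0, 0, 0, -0.21],[-0.8, -11.3, 17.7, 0.0, 0, 0, -0.21],[-0.8, -11.6, 17.5, 0.0, 0, 0, -0.21],[-0.8, -12.0, 17.3, 0.0, 0, 0, -0.21],
end [597.3  48.3 272. ] 190.6
```

Emit:
{"method": "apply_moves", "body": {
  "steps": [
    [-0.8,-6.8,19.9,0.0,0,0,-0.21],
    [-0.8,-7.2,19.8,0.0,0,0,-0.21],
    [-0.8,-7.6,19.6,0.0,0,0,-0.21],
    [-0.8,-7.9,19.5,0.0,0,0,-0.21],
    [-0.8,-8.3,19.3,0.0,0,0,-0.21],
    [-0.8,-8.6,19.2,0.0,0,0,-0.21],
    [-0.8,-9.0,19.0,0.0,0,0,-0.21],
    [-0.8,-9.3,18.9,0.0,0,0,-0.21]
  ]
}}

```text
time: 21.2
tool_pos: [525.3, -102.7, 268.5]
tcp_rot: [180.0, -0.1, -177.7]
ft_force: [0.5, 0.3, -3.2]
finger_gap: 19.4
grip_force: 68.8
```

Emit:
{"method": "apply_moves", "body": {
  "steps": [
    [-0.8,-9.7,18.7,0.0,0,0,-0.21],
    [-0.8,-10.0,18.5,0.0,0,0,-0.21],
    [-0.8,-10.3,18.3,0.0,0,0,-0.21],
    [-0.8,-10.7,18.1,0.0,0,0,-0.21],
    [-0.8,-11.0,17.9,0.0,0,0,-0.21],
    [-0.8,-11.3,17.7,0.0,0,0,-0.21],
    [-0.8,-11.6,17.5,0.0,0,0,-0.21],
    [-0.8,-12.0,17.3,0.0,0,0,-0.21]
  ]
}}

```text
time: 22.0
tool_pos: [596.7, 49.5, 268.3]
tcp_rot: [180.0, -0.1, -169.3]
ft_force: [0.2, -0.3, -2.3]
finger_gap: 19.0
grip_force: 68.8
```

Run:
```python
from h import *
from bench import r
np.set_printoptions(suppress=True,precision=1)
st();s=r.sense();d=r.snapshot("wrist");d["pose"]=s;pickle.dump(d,open("pics/w3.pkl","wb"));cv2.imwrite("pics/w3.png",d["color"])
P=cloud(d,tool_T(s)@d["hand_eye"])
d2=r.snapshot("top");d3=r.snapshot("scene")
pickle.dump(d2,open("pics/top3.pkl","wb"));pickle.dump(d3,open("pics/scene3.pkl","wb"))
for n,Q in(("w",P),("top",cloud(d2)),("sc",cloud(d3))):
  for c in((597,48),(494,226)):
    m=(np.abs(Q[...,2]-127)<3.5)&(np.hypot(Q[...,0]-c[0],Q[...,1]-c[1])<38)
    q=Q[m][:,:2].astype(np.float32)
    if len(q)>10: print(n,c,len(q),cv2.minEnclosingCircle(q),q.min(0),q.max(0),q.mean(0))
# held screw: points between tool z
for n,Q in(("w",P),("top",cloud(d2)),("sc",cloud(d3))):
    t=s["tool_pos"]; 
    for lo,hi in((-80,-20),(-100,-80),(5,45)):
        m=(Q[...,2]>t[2]+lo)&(Q[...,2]<t[2]+hi)&(np.hypot(Q[...,0]-t[0],Q[...,1]-t[1])<30)
        q=Q[m]
        if len(q)>5: print(n,lo,len(q),q.min(0),q.max(0))
```

```text
22.0 [596.7  49.5 268.3] [ 180.    -0.1 -169.3] F [ 0.2 -0.3 -2.3] gap 19.0 68.79453778266907 j [  -0.    7.   82.   -0.   91. -101.]
w (597, 48) 1442 ((597.3512573242188, 46.95648956298828), 31.36817169189453) [566.8  16.8] [624.9  77.8] [589.3  45.3]
w (494, 226) 2752 ((494.3948669433594, 225.50270080566406), 32.24967956542969) [463.3 194.2] [525.4 256.9] [492.9 226.4]
top (597, 48) 126 ((595.2899169921875, 46.478172302246094), 30.866683959960938) [566.6  16.6] [608.3  76.6] [583.   45.4]
top (494, 226) 141 ((491.67608642578125, 226.68588256835938), 30.644433975219727) [462.2 213.5] [521.7 255.4] [492.6 237.6]
sc (597, 48) 93 ((597.949951171875, 51.365028381347656), 31.769800186157227) [566.6  20.7] [627.8  80.6] [597.2  46.5]
sc (494, 226) 115 ((494.9465026855469, 226.0547637939453), 31.383750915527344) [465.5 196.6] [524.4 257.1] [493.5 226.2]
w -80 1685 [580.1  32.8 196.2] [600.9  63.3 248. ]
w -100 102 [580.4  42.3 168.4] [590.1  51.4 171.8]
w 5 11820 [572.8  19.6 273.3] [618.8  76.8 313.3]
top -80 12 [580.   38.1 197.6] [588.1  62.3 218.1]
top 5 13 [572.5  40.  274.5] [575.4  56.3 293.4]
sc -80 154 [580.6  39.5 189.4] [613.4  70.7 248.3]
sc -100 23 [592.7  50.4 168.7] [608.9  61.4 185.9]
sc 5 181 [585.9  29.1 273.4] [619.6  78.  313.2]
```

View pics/w3.png

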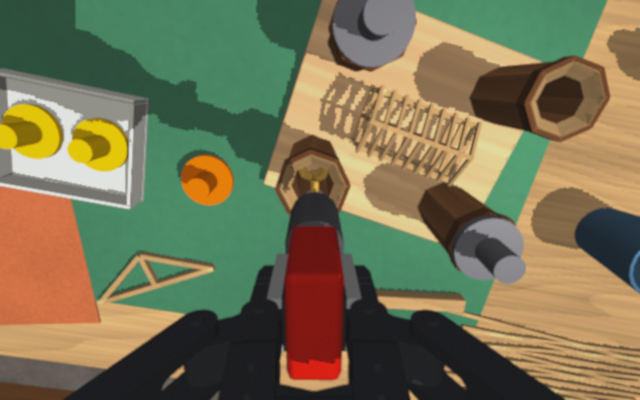

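The screw tip is above the open mouth at about (315,178), roughly 1 mm off centre. I'll descend with force checks.

Emit:
{"method": "apply_moves", "body": {
  "steps": [
    [-0.8,-0.8,-1.0,8,0,0,0],
    [-0.8,0,0,8,0,0,0],
    [-0.8,0,0,8,0,0,0],
    [-0.8,0,0,8,0,0,0],
    [-0.8,0,0,6,0,0,0],
    [-0.8,0,0,5,0,0,0],
    [-0.8,0,0,5,0,0,0],
    [-0.8,0,0,4,0,0,0]
  ]
}}

```text
time: 22.95
tool_pos: [597.9, 47.9, 216.8]
tcp_rot: [-180.0, 0.0, -169.4]
ft_force: [-0.8, -0.3, -2.3]
finger_gap: 19.1
grip_force: 69.0
```

```bash
python3 -c "
from h import *
st()"
```

```text
22.95 [597.9  47.9 216.8] [-180.     0.  -169.4] F [-0.8 -0.3 -2.3] gap 19.1 68.96008729934692 j [  -0.    8.   86.    0.   86. -101.]
```

Emit:
{"method": "apply_moves", "body": {
  "steps": [
    [-0.8,0,0,4,0,0,0],
    [-0.8,0,0,4,0,0,0],
    [-0.8,0,0,4,0,0,0],
    [-0.8,0,0,4,0,0,0],
    [-0.8,0,0,3,0,0,0],
    [-0.8,0,0,3,0,0,0],
    [-0.8,0,0,2,0,0,0],
    [-0.8,0,0,2,0,0,0]
  ]
}}

```text
time: 23.75
tool_pos: [597.9, 47.8, 191.0]
tcp_rot: [-180.0, 0.0, -169.4]
ft_force: [-0.5, 0.2, -2.6]
finger_gap: 19.2
grip_force: 69.0
```

```bash
python3 -c "
from h import *
st()"
```

```text
23.75 [597.9  47.8 191. ] [-180.     0.  -169.4] F [-0.5  0.2 -2.6] gap 19.2 68.95966529846191 j [  -0.    9.   88.   -0.   83. -101.]
```

Emit:
{"method": "apply_moves", "body": {
  "steps": [
    [-0.8,0,0,4,0,0,0],
    [-0.8,0,0,4,0,0,0],
    [-0.8,0,0,4,0,0,0],
    [-0.8,0,0,4,0,0,0],
    [-0.8,0,0,4,0,0,0],
    [-0.8,0,0,3,0,0,0],
    [-0.8,0,0,2,0,0,0],
    [-0.8,0,0,0,0,0,0]
  ]
}}

```text
time: 24.55
tool_pos: [597.7, 47.9, 165.7]
tcp_rot: [180.0, -0.0, -169.4]
ft_force: [0.8, -0.3, -2.7]
finger_gap: 19.2
grip_force: 69.0
```

Emit:
{"method": "apply_moves", "body": {
  "steps": [
    [-0.8,0,0,2,0,0,0],
    [-0.8,0,0,2,0,0,0],
    [-0.8,0,0,2,0,0,0],
    [-0.8,0,0,2,0,0,0],
    [-0.8,0,0,2,0,0,0],
    [-0.8,0,0,1,0,0,0],
    [-0.8,0,0,0,0,0,0],
    [-0.8,0,0,0,0,0,0]
  ]
}}

```text
time: 25.35
tool_pos: [597.9, 47.8, 155.1]
tcp_rot: [-180.0, 0.0, -169.4]
ft_force: [0.1, -0.2, -2.6]
finger_gap: 19.3
grip_force: 69.0
```

```bash
python3 -c "
from h import *
st()"
```

```text
25.35 [597.9  47.8 155.1] [-180.     0.  -169.4] F [ 0.1 -0.2 -2.6] gap 19.3 68.95967960357666 j [  -0.   10.   90.   -0.   79. -101.]
```

Emit:
{"method": "apply_moves", "body": {
  "steps": [
    [-0.8,0,0,1,0,0,0],
    [-0.8,0,0,1,0,0,0],
    [-0.8,0,0,1,0,0,0],
    [-0.8,0,0,0.5,0,0,0],
    [-0.8,0,0,0.5,0,0,0],
    [-0.8,0,0,0.5,0,0,0],
    [-0.8,0,0,0.5,0,0,0],
    [-0.8,0,0,0,0,0,0]
  ]
}}

```text
time: 26.15
tool_pos: [597.9, 47.8, 150.3]
tcp_rot: [-180.0, 0.0, -169.4]
ft_force: [-0.4, -0.8, -1.5]
finger_gap: 19.3
grip_force: 69.2
```

```bash
python3 -c "
from h import *
st()"
```

```text
26.15 [597.9  47.8 150.3] [-180.     0.  -169.4] F [-0.4 -0.8 -1.5] gap 19.3 69.15670394897461 j [  -0.   10.   91.   -0.   79. -101.]
```

Emit:
{"method": "apply_moves", "body": {
  "steps": [
    [-0.8,0,0,0.4,0,0,0],
    [-0.8,0,0,0.4,0,0,0],
    [-0.8,0,0,0.4,0,0,0],
    [-0.8,0,0,0.4,0,0,0],
    [-0.8,0,0,0.4,0,0,0],
    [-0.8,0,0,0,0,0,0],
    [-0.8,0,0,0,0,0,0],
    [-0.8,0,0,0,0,0,0]
  ]
}}

```text
time: 26.95
tool_pos: [597.9, 47.9, 148.2]
tcp_rot: [180.0, 0.0, -169.4]
ft_force: [-0.2, 1.7, 1.3]
finger_gap: 19.0
grip_force: 69.3
```

```bash
python3 -c "
from h import *
st()"
```

```text
26.95 [597.9  47.9 148.2] [ 180.     0.  -169.4] F [-0.2  1.7  1.3] gap 19.0 69.26210761070251 j [  -0.   10.   91.    0.   79. -101.]
```

Emit:
{"method": "apply_moves", "body": {
  "steps": [
    [-0.8,0,0,0.3,0,0,0],
    [-0.8,0,0,0.3,0,0,0],
    [-0.8,0,0,0.3,0,0,0],
    [-0.8,0,0,0.3,0,0,0],
    [-0.8,0,0,0.3,0,0,0],
    [-0.8,0,0,0,0,0,0],
    [-0.8,0,0,0,0,0,0],
    [-0.8,0,0,0,0,0,0]
  ]
}}

```text
time: 27.75
tool_pos: [597.9, 47.9, 146.7]
tcp_rot: [180.0, 0.0, -169.4]
ft_force: [0.6, 1.9, 2.4]
finger_gap: 19.5
grip_force: 69.5
```

```bash
python3 -c "
from h import *
st()"
```

```text
27.75 [597.9  47.9 146.7] [ 180.     0.  -169.4] F [0.6 1.9 2.4] gap 19.5 69.51425671577454 j [  -0.   10.   91.    0.   79. -101.]
```

Emit:
{"method": "apply_moves", "body": {
  "steps": [
    [-0.8,0,0,0,0,0,0.6],
    [-0.8,0,0,0,0,0,0.6],
    [-0.8,0,0,0,0,0,0.6],
    [-0.8,0,0,0,0,0,0.6],
    [-0.8,0,0,0,0,0,0.6],
    [-0.8,0,0,0,0,0,0.6],
    [-0.8,0,0,0,0,0,0],
    [-0.8,0,0,0,0,0,0]
  ]
}}

```text
time: 28.55
tool_pos: [597.4, 47.6, 145.9]
tcp_rot: [-180.0, -0.1, 172.7]
ft_force: [0.3, 1.0, -2.8]
finger_gap: 19.1
grip_force: 68.9
```

```bash
python3 -c "
from h import *
st()"
```

```text
28.55 [597.4  47.6 145.9] [-1.800e+02 -1.000e-01  1.727e+02] F [ 0.3  1.  -2.8] gap 19.1 68.91210079193115 j [ -0.  11.  91.  -0.  79. -83.]
```

The force has fallen back to the screw's weight, so the lugs are in the gap. I'll lower it further.

Emit:
{"method": "apply_moves", "body": {
  "steps": [
    [-0.8,0,0,0.5,0,0,0],
    [-0.8,0,0,0.5,0,0,0],
    [-0.8,0,0,0.5,0,0,0],
    [-0.8,0,0,0.5,0,0,0],
    [-0.8,0,0,0.5,0,0,0],
    [-0.8,0,0,0.5,0,0,0],
    [-0.8,0,0,0,0,0,0],
    [-0.8,0,0,0,0,0,0]
  ]
}}

```text
time: 29.35
tool_pos: [598.0, 47.8, 144.1]
tcp_rot: [180.0, 0.0, 172.6]
ft_force: [-1.3, -0.2, 2.8]
finger_gap: 19.3
grip_force: 69.7
```

```bash
python3 -c "
from h import *
st()"
```

```text
29.35 [598.   47.8 144.1] [180.    0.  172.6] F [-1.3 -0.2  2.8] gap 19.3 69.6821916103363 j [ -0.  11.  91.  -0.  78. -83.]
```

Emit:
{"method": "apply_moves", "body": {
  "steps": [
    [-0.8,0,0,0.3,0,0,0.8],
    [-0.8,0,0,0.3,0,0,0.8],
    [-0.8,0,0,0.3,0,0,0.8],
    [-0.8,0,0,0.3,0,0,0.8],
    [-0.8,0,0,0.3,0,0,0.8],
    [-0.8,0,0,0.3,0,0,0.8],
    [-0.8,0,0,0.3,0,0,0.8],
    [-0.8,0,0,0,0,0,0]
  ]
}}

```text
time: 30.15
tool_pos: [598.5, 47.9, 142.1]
tcp_rot: [179.9, 0.1, 144.6]
ft_force: [0.4, -0.2, 4.1]
finger_gap: 19.2
grip_force: 69.7
```

```bash
echo 'def sw():
    from bench import r
    print(np.round(r.sense()["wrist_torque"],2))' >> h.py; python3 -c "
from h import *
st();sw()"
```

```text
30.15 [598.5  47.9 142.1] [1.799e+02 1.000e-01 1.446e+02] F [ 0.4 -0.2  4.1] gap 19.2 69.69214797019958 j [ -0.  11.  91.   0.  78. -55.]
[ 0.1  -0.09 -0.06]
```

Emit:
{"method": "apply_moves", "body": {
  "steps": [
    [-0.8,0,0,0.3,0,0,0.8],
    [-0.8,0,0,0.3,0,0,0.8],
    [-0.8,0,0,0.3,0,0,0.8],
    [-0.8,0,0,0.3,0,0,0.8],
    [-0.8,0,0,0.3,0,0,0.8],
    [-0.8,0,0,0.3,0,0,0.8],
    [-0.8,0,0,0.3,0,0,0.8],
    [-0.8,0,0,0.3,0,0,0.8]
  ]
}}

```text
time: 30.95
tool_pos: [598.5, 48.0, 139.8]
tcp_rot: [179.9, 0.0, 112.6]
ft_force: [0.9, 0.8, 3.8]
finger_gap: 19.4
grip_force: 69.7
```

```bash
python3 -c "
from h import *
st();sw()"
```

```text
30.95 [598.5  48.  139.8] [179.9   0.  112.6] F [0.9 0.8 3.8] gap 19.4 69.6576726436615 j [ -0.  11.  91.   0.  78. -23.]
[ 0.13 -0.1  -0.01]
```

Emit:
{"method": "apply_moves", "body": {
  "steps": [
    [-0.8,0,0,0.3,0,0,0.8],
    [-0.8,0,0,0.3,0,0,0.8],
    [-0.8,0,0,0.3,0,0,0.8],
    [-0.8,0,0,0.3,0,0,0.8],
    [-0.8,0,0,0.3,0,0,0.8],
    [-0.8,0,0,0.3,0,0,0.8],
    [-0.8,0,0,0.3,0,0,0.8],
    [-0.8,0,0,0.3,0,0,0.8]
  ]
}}

```text
time: 31.75
tool_pos: [598.6, 48.0, 137.4]
tcp_rot: [179.9, -0.0, 80.6]
ft_force: [1.0, 0.6, 3.1]
finger_gap: 18.9
grip_force: 69.7
```

Run:
```python
from h import *
from bench import r
st();sw()
s=r.sense();d=r.snapshot("wrist");d["pose"]=s;P=cloud(d,tool_T(s)@d["hand_eye"]);cv2.imwrite("pics/w4.png",d["color"])
q=[(c,k,round(float(np.nanpercentile(t[:,2],97)),1),round(float(np.median(t[t[:,2]>np.nanpercentile(t[:,2],90)-6][:,2])),1)) for c,k,t in blobs(d,P,172,6,140,130,100)];print(q)
g=(np.abs(P[...,2]-168)<6);print(np.median(P[g],0))
# top-face z of red from other cams
for n in("top","scene"):
    e=r.snapshot(n);Q=cloud(e)
    for c,k,t in blobs(e,Q,172,6,120,120,4):
        if t[:,1].mean()>0: print(n,c,k,np.nanpercentile(t[:,2],95))
```

```text
31.75 [598.6  48.  137.4] [179.9  -0.   80.6] F [1.  0.6 3.1] gap 18.9 69.66856956481934 j [-0. 11. 91.  0. 78.  9.]
[ 0.12 -0.25  0.04]
[(array([313.6, 304.4]), np.int32(8305), 180.0, 179.0)]
[600.87620612  62.38708417 167.51305374]
scene [303.5 187.3] 105 190.5111132848878
```

The wrist depth puts the handle top at 179, which is 93 mm down, so the screw is caught. I'll turn it slightly more for margin, then release.

Emit:
{"method": "apply_moves", "body": {
  "steps": [
    [-0.8,0,0,0.3,0,0,0.8],
    [-0.8,0,0,0.3,0,0,0.8],
    [-0.8,0,0,0.3,0,0,0.8],
    [-0.8,0,0,0.3,0,0,0.8],
    [-0.8,0,0,-0.5,0,0,0],
    [-0.8,0,0,-1,0,0,0],
    [-0.8,0,0,-1,0,0,0],
    [-0.8,0,0,0,0,0,0]
  ]
}}

```text
time: 32.7
tool_pos: [597.2, 47.8, 137.3]
tcp_rot: [-179.9, 0.0, 64.7]
ft_force: [0.6, 0.6, -3.0]
finger_gap: 19.1
grip_force: 69.0
```

```bash
python3 -c "
from h import *
st();sw()"
```

```text
32.7 [597.2  47.8 137.3] [-179.9    0.    64.7] F [ 0.6  0.6 -3. ] gap 19.1 68.9685308933258 j [-0. 11. 91. -0. 78. 25.]
[-0.    0.02 -0.  ]
```

Emit:
{"method": "apply_moves", "body": {
  "steps": [
    [-0.1,0,0,0,0,0,0],
    [-0.1,0,0,0,0,0,0],
    [-0.1,0,0,0,0,0,0],
    [-0.1,0,0,0,0,0,0],
    [-0.1,0,0,-10,0,0,0],
    [-0.1,0,0,-20,0,0,0],
    [-0.1,0,0,-30,0,0,0],
    [-0.1,0,0,-30,0,0,0]
  ]
}}

```text
time: 33.5
tool_pos: [597.5, 47.9, 229.4]
tcp_rot: [-180.0, 0.0, 64.6]
ft_force: [0.3, -0.9, -0.7]
finger_gap: 38.4
grip_force: 0.0
```

Emit:
{"method": "apply_moves", "body": {
  "steps": [
    [-0.1,0,0,-30,0,0,0],
    [-0.1,0,0,-25,0,0,0],
    [-0.1,0,0,0,0,0,0],
    [-0.1,0,0,0,0,0,0],
    [-0.1,0,0,0,0,0,0],
    [-0.1,0,0,0,0,0,0],
    [-0.1,0,0,0,0,0,0],
    [-0.1,0,0,0,0,0,0]
  ]
}}

```text
time: 34.3
tool_pos: [597.5, 47.8, 282.2]
tcp_rot: [-179.9, 0.0, 64.6]
ft_force: [0.1, -0.7, 0.5]
finger_gap: 38.5
grip_force: 0.0
```

Run:
```python
from h import *
from bench import r
st()
s=r.sense();d=r.snapshot("wrist");P=cloud(d,tool_T(s)@d["hand_eye"])
for c,k,t in blobs(d,P,172,6,140,130,100):
    u=t[t[:,2]>np.nanpercentile(t[:,2],90)-6];print(c,k,np.median(u[:,2]),cv2.minAreaRect(u[:,:2].astype(np.float32)))
plan([443.2,-181.8,272],216,32,-0.1)
```

```text
34.3 [597.5  47.8 282.2] [-179.9    0.    64.6] F [ 0.1 -0.7  0.5] gap 38.5 0.0 j [-0.  7. 81.  0. 93. 25.]
[315.7 193. ] 1735 177.4269935406849 ((598.0740356445312, 45.80769348144531), (43.752254486083984, 19.833637237548828), 62.75725555419922)
[-0.1, -8.6, -1.3, 0.3, 0, 0, -0.95],[-0.1, -8.4, -2.0, 0.3, 0, 0, -0.95],[-0.1, -8.2, -2.7, 0.3, 0, 0, -0.95],[-0.1, -8.0, -3.3, 0.3, 0, 0, -0.95],[-0.1, -7.7, -4.0, 0.3, 0, 0, -0.95],[-0.1, -7.3, -4.6, 0.3, 0, 0, -0.95],[-0.1, -6.9, -5.2, 0.3, 0, 0, -0.95],[-0.1, -6.4, -5.8, 0.3, 0, 0, -0.95],
[-0.1, -5.9, -6.3, 0.3, 0, 0, -0.95],[-0.1, -5.4, -6.7, 0.3, 0, 0, -0.95],[-0.1, -4.8, -7.2, 0.3, 0, 0, -0.95],[-0.1, -4.2, -7.5, 0.3, 0, 0, -0.95],[-0.1, -3.6, -7.9, 0.3, 0, 0, -0.95],[-0.1, -2.9, -8.1, 0.3, 0, 0, -0.95],[-0.1, -2.2, -8.4, 0.3, 0, 0, -0.95],[-0.1, -1.5, -8.5, 0.3, 0, 0, -0.95],
[-0.1, -0.8, -8.6, 0.4, 0, 0, -0.95],[-0.1, -0.1, -8.7, 0.3, 0, 0, -0.95],[-0.1, 0.6, -8.6, 0.4, 0, 0, -0.95],[-0.1, 1.3, -8.6, 0.3, 0, 0, -0.95],[-0.1, 2.0, -8.4, 0.4, 0, 0, -0.95],[-0.1, 2.7, -8.2, 0.3, 0, 0, -0.95],[-0.1, 3.4, -8.0, 0.4, 0, 0, -0.95],[-0.1, 4.0, -7.7, 0.3, 0, 0, -0.95],
[-0.1, 4.6, -7.3, 0.4, 0, 0, -0.95],[-0.1, 5.2, -6.9, 0.3, 0, 0, -0.95],[-0.1, 5.8, -6.4, 0.4, 0, 0, -0.95],[-0.1, 6.3, -5.9, 0.3, 0, 0, -0.95],[-0.1, 6.8, -5.4, 0.4, 0, 0, -0.95],[-0.1, 7.2, -4.8, 0.3, 0, 0, -0.95],[-0.1, 7.6, -4.2, 0.4, 0, 0, -0.95],[-0.1, 7.9, -3.5, 0.3, 0, 0, -0.95],
end [ 443.2 -181.8  272. ] 216.6
```

The first screw is seated about 94.6 mm down. For the second I'll take the right-hand screw, because the left one would put joint 6 out of range.

```bash
python3 -c "
from h import *
plan([463.9,-330,272],189.8,32,-0.1)"
```

```text
[-0.1, -12.5, 1.3, 0.3, 0, 0, -0.78],[-0.1, -12.5, 0.4, 0.3, 0, 0, -0.78],[-0.1, -12.5, -0.4, 0.3, 0, 0, -0.78],[-0.1, -12.5, -1.3, 0.3, 0, 0, -0.78],[-0.1, -12.3, -2.1, 0.3, 0, 0, -0.78],[-0.1, -12.2, -2.9, 0.3, 0, 0, -0.78],[-0.1, -11.9, -3.8, 0.3, 0, 0, -0.78],[-0.1, -11.7, -4.6, 0.3, 0, 0, -0.78],
[-0.1, -11.3, -5.4, 0.3, 0, 0, -0.78],[-0.1, -10.9, -6.1, 0.3, 0, 0, -0.78],[-0.1, -10.5, -6.8, 0.3, 0, 0, -0.78],[-0.1, -10.0, -7.5, 0.3, 0, 0, -0.78],[-0.1, -9.5, -8.2, 0.3, 0, 0, -0.78],[-0.1, -8.9, -8.8, 0.3, 0, 0, -0.78],[-0.1, -8.3, -9.4, 0.3, 0, 0, -0.78],[-0.1, -7.6, -10.0, 0.3, 0, 0, -0.78],
[-0.1, -6.9, -10.4, 0.4, 0, 0, -0.78],[-0.1, -6.2, -10.9, 0.3, 0, 0, -0.78],[-0.1, -5.4, -11.3, 0.4, 0, 0, -0.78],[-0.1, -4.6, -11.6, 0.3, 0, 0, -0.78],[-0.1, -3.8, -11.9, 0.4, 0, 0, -0.78],[-0.1, -3.0, -12.2, 0.3, 0, 0, -0.78],[-0.1, -2.2, -12.3, 0.4, 0, 0, -0.78],[-0.1, -1.4, -12.5, 0.3, 0, 0, -0.78],
[-0.1, -0.5, -12.5, 0.4, 0, 0, -0.78],[-0.1, 0.4, -12.5, 0.3, 0, 0, -0.78],[-0.1, 1.2, -12.5, 0.4, 0, 0, -0.78],[-0.1, 2.0, -12.4, 0.3, 0, 0, -0.78],[-0.1, 2.9, -12.2, 0.4, 0, 0, -0.78],[-0.1, 3.7, -12.0, 0.3, 0, 0, -0.78],[-0.1, 4.5, -11.7, 0.4, 0, 0, -0.78],[-0.1, 5.3, -11.3, 0.3, 0, 0, -0.78],
end [ 463.9 -330.   272. ] 189.4
```

Emit:
{"method": "apply_moves", "body": {
  "steps": [
    [-0.1,-12.5,1.3,0.3,0,0,-0.78],
    [-0.1,-12.5,0.4,0.3,0,0,-0.78],
    [-0.1,-12.5,-0.4,0.3,0,0,-0.78],
    [-0.1,-12.5,-1.3,0.3,0,0,-0.78],
    [-0.1,-12.3,-2.1,0.3,0,0,-0.78],
    [-0.1,-12.2,-2.9,0.3,0,0,-0.78],
    [-0.1,-11.9,-3.8,0.3,0,0,-0.78],
    [-0.1,-11.7,-4.6,0.3,0,0,-0.78]
  ]
}}

```text
time: 35.15
tool_pos: [564.1, -47.1, 280.5]
tcp_rot: [-180.0, -0.0, 96.0]
ft_force: [-0.3, -0.4, 0.5]
finger_gap: 38.4
grip_force: 0.0
```

Emit:
{"method": "apply_moves", "body": {
  "steps": [
    [-0.1,-11.3,-5.4,0.3,0,0,-0.78],
    [-0.1,-10.9,-6.1,0.3,0,0,-0.78],
    [-0.1,-10.5,-6.8,0.3,0,0,-0.78],
    [-0.1,-10.0,-7.5,0.3,0,0,-0.78],
    [-0.1,-9.5,-8.2,0.3,0,0,-0.78],
    [-0.1,-8.9,-8.8,0.3,0,0,-0.78],
    [-0.1,-8.3,-9.4,0.3,0,0,-0.78],
    [-0.1,-7.6,-10.0,0.3,0,0,-0.78]
  ]
}}

```text
time: 35.95
tool_pos: [530.8, -141.6, 278.1]
tcp_rot: [-180.0, -0.0, 127.2]
ft_force: [-0.2, -0.1, -0.3]
finger_gap: 38.3
grip_force: 0.0
```

Emit:
{"method": "apply_moves", "body": {
  "steps": [
    [-0.1,-6.9,-10.4,0.4,0,0,-0.78],
    [-0.1,-6.2,-10.9,0.3,0,0,-0.78],
    [-0.1,-5.4,-11.3,0.4,0,0,-0.78],
    [-0.1,-4.6,-11.6,0.3,0,0,-0.78],
    [-0.1,-3.8,-11.9,0.4,0,0,-0.78],
    [-0.1,-3.0,-12.2,0.3,0,0,-0.78],
    [-0.1,-2.2,-12.3,0.4,0,0,-0.78],
    [-0.1,-1.4,-12.5,0.3,0,0,-0.78]
  ]
}}

```text
time: 36.75
tool_pos: [497.3, -235.9, 275.3]
tcp_rot: [180.0, -0.0, 158.4]
ft_force: [1.3, 1.0, -0.1]
finger_gap: 38.3
grip_force: 0.0
```

Emit:
{"method": "apply_moves", "body": {
  "steps": [
    [-0.1,-0.5,-12.5,0.4,0,0,-0.78],
    [-0.1,0.4,-12.5,0.3,0,0,-0.78],
    [-0.1,1.2,-12.5,0.4,0,0,-0.78],
    [-0.1,2.0,-12.4,0.3,0,0,-0.78],
    [-0.1,2.9,-12.2,0.4,0,0,-0.78],
    [-0.1,3.7,-12.0,0.3,0,0,-0.78],
    [-0.1,4.5,-11.7,0.4,0,0,-0.78],
    [-0.1,5.3,-11.3,0.3,0,0,-0.78]
  ]
}}

```text
time: 37.55
tool_pos: [463.9, -330.5, 272.5]
tcp_rot: [180.0, -0.0, -170.4]
ft_force: [-0.4, 0.6, 0.6]
finger_gap: 38.6
grip_force: 0.0
```

Run:
```python
from h import *
from bench import r
st()
s=r.sense();d=r.snapshot("wrist");P=cloud(d,tool_T(s)@d["hand_eye"])
for c,k,t in blobs(d,P,172,6,140,130,100):
    u=t[t[:,2]>np.nanpercentile(t[:,2],90)-6];print(c,k,np.median(u[:,2]),cv2.minAreaRect(u[:,:2].astype(np.float32)))
plan([463.9,-330,110.5],189.8,8,-0.1)
```

```text
37.55 [ 463.9 -330.5  272.5] [ 180.    -0.  -170.4] F [-0.4  0.6  0.6] gap 38.6 0.0 j [ -41.    2.   87.   -0.   91. -140.]
[313.9 189.1] 1430 151.97521339174477 ((463.8305358886719, -331.6484680175781), (43.53395080566406, 19.414199829101562), 10.298172950744629)
[500.1 193.9] 1914 152.09021839966084 ((443.13671875, -183.90234375), (43.58086395263672, 19.806041717529297), 34.59139633178711)
[-0.1, -0.1, 0.2, 20.2, 0, 0, -0.0],[-0.1, -0.1, 0.2, 20.2, 0, 0, -0.0],[-0.1, -0.1, 0.3, 20.2, 0, 0, -0.0],[-0.1, -0.2, 0.2, 20.2, 0, 0, -0.0],[-0.1, -0.1, 0.3, 20.3, 0, 0, -0.0],[-0.1, -0.2, 0.2, 20.2, 0, 0, -0.0],[-0.1, -0.1, 0.3, 20.3, 0, 0, -0.0],[-0.1, -0.2, 0.2, 20.2, 0, 0, -0.0],
end [ 463.9 -330.   110.5] -170.2
```

Emit:
{"method": "apply_moves", "body": {
  "steps": [
    [-0.1,0,0,20,0,0,0],
    [-0.1,0,0,25,0,0,0],
    [-0.1,0,0,25,0,0,0],
    [-0.1,0,0,25,0,0,0],
    [-0.1,0,0,25,0,0,0],
    [-0.1,0,0,20,0,0,0],
    [-0.1,0,0,15,0,0,0],
    [-0.1,0,0,7,0,0,0]
  ]
}}

```text
time: 38.4
tool_pos: [463.5, -329.2, 108.9]
tcp_rot: [179.9, -0.1, -170.6]
ft_force: [0.3, 0.3, -0.6]
finger_gap: 38.6
grip_force: 0.0
```

Emit:
{"method": "apply_moves", "body": {
  "steps": [
    [-0.1,0,0,0,0,0,0],
    [-0.8,0,0,0,0,0,0],
    [-0.8,0,0,0,0,0,0],
    [-0.8,0,0,0,0,0,0],
    [-0.8,0,0,0,0,0,0],
    [-0.8,0,0,0,0,0,0],
    [-0.8,0,0,0,0,0,0],
    [-0.8,0,0,0,0,0,0]
  ]
}}

```text
time: 39.2
tool_pos: [464.9, -330.6, 112.0]
tcp_rot: [-179.9, 0.1, -170.6]
ft_force: [0.7, 0.6, 6.3]
finger_gap: 19.1
grip_force: 69.3
```

```bash
python3 -c "
from h import *
st();print('');plan([500,110,272],200,16,-0.8,[463.9,-330.5,272,189.6]);plan([494,226,272],191,8,-0.8,[500,110,272,191])"
```

```text
39.2 [ 464.9 -330.6  112. ] [-1.799e+02  1.000e-01 -1.706e+02] F [0.7 0.6 6.3] gap 19.1 69.321209192276 j [ -41.    8.   98.    0.   74. -140.]

[-0.8, -6.8, 26.8, -0.0, 0, 0, -0.13],[-0.8, -7.1, 26.7, -0.0, 0, 0, -0.13],[-0.8, -7.4, 26.6, -0.0, 0, 0, -0.13],[-0.8, -7.7, 26.5, -0.0, 0, 0, -0.13],[-0.8, -8.0, 26.4, -0.0, 0, 0, -0.13],[-0.8, -8.3, 26.3, -0.0, 0, 0, -0.13],[-0.8, -8.6, 26.2, -0.0, 0, 0, -0.13],[-0.8, -8.9, 26.2, -0.0, 0, 0, -0.13],
[-0.8, -9.2, 26.0, -0.0, 0, 0, -0.13],[-0.8, -9.5, 25.9, -0.0, 0, 0, -0.13],[-0.8, -9.8, 25.8, -0.0, 0, 0, -0.13],[-0.8, -10.1, 25.7, -0.0, 0, 0, -0.13],[-0.8, -10.4, 25.6, -0.0, 0, 0, -0.13],[-0.8, -10.7, 25.5, -0.0, 0, 0, -0.13],[-0.8, -11.0, 25.4, -0.0, 0, 0, -0.13],[-0.8, -11.4, 25.3, -0.0, 0, 0, -0.13],
end [500. 110. 272.] 200.0
[-0.8, -2.0, 14.4, -0.0, 0, 0, 0.0],[-0.8, -2.0, 14.4, -0.0, 0, 0, 0.0],[-0.8, -2.0, 14.4, -0.0, 0, 0, 0.0],[-0.8, -2.0, 14.4, -0.0, 0, 0, 0.0],[-0.8, -2.1, 14.4, -0.0, 0, 0, 0.0],[-0.8, -2.0, 14.3, -0.0, 0, 0, 0.0],[-0.8, -2.1, 14.4, -0.0, 0, 0, 0.0],[-0.8, -2.0, 14.3, -0.0, 0, 0, 0.0],
end [494. 226. 272.] 191.0
```

Emit:
{"method": "apply_moves", "body": {
  "steps": [
    [-0.8,0,0,-5,0,0,0],
    [-0.8,0,0,-15,0,0,0],
    [-0.8,0,0,-25,0,0,0],
    [-0.8,0,0,-30,0,0,0],
    [-0.8,0,0,-35,0,0,0],
    [-0.8,0,0,-35,0,0,0],
    [-0.8,0,0,-30,0,0,0],
    [-0.8,0,0,-15,0,0,0]
  ]
}}

```text
time: 40.0
tool_pos: [464.8, -330.6, 305.1]
tcp_rot: [-179.8, 0.2, -170.6]
ft_force: [0.0, 0.2, -1.8]
finger_gap: 19.1
grip_force: 69.3
```

```bash
python3 -c "
from h import *
st();plan([494,226,300],191,24,-0.8)"
```

```text
40.0 [ 464.8 -330.6  305.1] [-179.8    0.2 -170.6] F [ 0.   0.2 -1.8] gap 19.1 69.33941960334778 j [ -41.    2.   84.   -0.   94. -140.]
[-0.8, -5.0, 22.7, 0.2, 0, 0, -0.01],[-0.8, -5.0, 22.7, 0.2, 0, 0, -0.01],[-0.8, -5.0, 22.7, 0.2, 0, 0, -0.01],[-0.8, -5.1, 22.7, 0.2, 0, 0, -0.01],[-0.8, -5.1, 22.7, 0.2, 0, 0, -0.01],[-0.8, -5.1, 22.6, 0.2, 0, 0, -0.01],[-0.8, -5.1, 22.6, 0.2, 0, 0, -0.01],[-0.8, -5.1, 22.6, 0.2, 0, 0, -0.01],
[-0.8, -5.2, 22.6, 0.2, 0, 0, -0.01],[-0.8, -5.2, 22.6, 0.2, 0, 0, -0.01],[-0.8, -5.2, 22.6, 0.2, 0, 0, -0.01],[-0.8, -5.2, 22.6, 0.2, 0, 0, -0.01],[-0.8, -5.2, 22.6, 0.2, 0, 0, -0.01],[-0.8, -5.3, 22.6, 0.2, 0, 0, -0.01],[-0.8, -5.3, 22.6, 0.2, 0, 0, -0.01],[-0.8, -5.3, 22.6, 0.2, 0, 0, -0.01],
[-0.8, -5.3, 22.6, 0.2, 0, 0, -0.01],[-0.8, -5.3, 22.6, 0.2, 0, 0, -0.01],[-0.8, -5.4, 22.6, 0.2, 0, 0, -0.01],[-0.8, -5.4, 22.6, 0.3, 0, 0, -0.01],[-0.8, -5.4, 22.6, 0.2, 0, 0, -0.01],[-0.8, -5.4, 22.7, 0.3, 0, 0, -0.01],[-0.8, -5.4, 22.6, 0.2, 0, 0, -0.01],[-0.8, -5.5, 22.7, 0.3, 0, 0, -0.01],
end [494.  226.1 300. ] -169.4
```

Emit:
{"method": "apply_moves", "body": {
  "steps": [
    [-0.8,-5.0,22.7,0.2,0,0,-0.01],
    [-0.8,-5.0,22.7,0.2,0,0,-0.01],
    [-0.8,-5.0,22.7,0.2,0,0,-0.01],
    [-0.8,-5.1,22.7,0.2,0,0,-0.01],
    [-0.8,-5.1,22.7,0.2,0,0,-0.01],
    [-0.8,-5.1,22.6,0.2,0,0,-0.01],
    [-0.8,-5.1,22.6,0.2,0,0,-0.01],
    [-0.8,-5.1,22.6,0.2,0,0,-0.01]
  ]
}}

```text
time: 40.8
tool_pos: [473.3, -143.4, 298.4]
tcp_rot: [180.0, -0.1, -170.2]
ft_force: [-0.1, -0.1, -2.9]
finger_gap: 19.4
grip_force: 69.4
```

Emit:
{"method": "apply_moves", "body": {
  "steps": [
    [-0.8,-5.2,22.6,0.2,0,0,-0.01],
    [-0.8,-5.2,22.6,0.2,0,0,-0.01],
    [-0.8,-5.2,22.6,0.2,0,0,-0.01],
    [-0.8,-5.2,22.6,0.2,0,0,-0.01],
    [-0.8,-5.2,22.6,0.2,0,0,-0.01],
    [-0.8,-5.3,22.6,0.2,0,0,-0.01],
    [-0.8,-5.3,22.6,0.2,0,0,-0.01],
    [-0.8,-5.3,22.6,0.2,0,0,-0.01]
  ]
}}

```text
time: 41.6
tool_pos: [483.1, 41.8, 296.8]
tcp_rot: [180.0, -0.1, -169.8]
ft_force: [0.1, -0.2, -2.8]
finger_gap: 19.6
grip_force: 69.4
```

Emit:
{"method": "apply_moves", "body": {
  "steps": [
    [-0.8,-5.3,22.6,0.2,0,0,-0.01],
    [-0.8,-5.3,22.6,0.2,0,0,-0.01],
    [-0.8,-5.4,22.6,0.2,0,0,-0.01],
    [-0.8,-5.4,22.6,0.3,0,0,-0.01],
    [-0.8,-5.4,22.6,0.2,0,0,-0.01],
    [-0.8,-5.4,22.7,0.3,0,0,-0.01],
    [-0.8,-5.4,22.6,0.2,0,0,-0.01],
    [-0.8,-5.5,22.7,0.3,0,0,-0.01]
  ]
}}

```text
time: 42.4
tool_pos: [492.8, 227.4, 294.8]
tcp_rot: [-180.0, -0.1, -169.4]
ft_force: [0.5, -0.7, -1.9]
finger_gap: 19.5
grip_force: 69.4
```

Emit:
{"method": "apply_moves", "body": {
  "steps": [
    [-0.8,0,0,10,0,0,0],
    [-0.8,0,0,10,0,0,0],
    [-0.8,0,0,8,0,0,0],
    [-0.8,0,0,2,0,0,0],
    [-0.8,0,0,0,0,0,0],
    [-0.8,0,0,0,0,0,0],
    [-0.8,0,0,0,0,0,0],
    [-0.8,0,0,0,0,0,0]
  ]
}}

```text
time: 43.2
tool_pos: [493.7, 226.6, 266.1]
tcp_rot: [180.0, 0.1, -169.4]
ft_force: [0.1, 0.3, -2.5]
finger_gap: 19.2
grip_force: 69.5
```

Run:
```python
from h import *
from bench import r
np.set_printoptions(suppress=True,precision=1)
st();s=r.sense();d=r.snapshot("wrist");cv2.imwrite("pics/w5.png",d["color"])
P=cloud(d,tool_T(s)@d["hand_eye"]);d3=r.snapshot("scene");t=s["tool_pos"]
for n,Q in(("w",P),("sc",cloud(d3))):
    c=(494,226);m=(np.abs(Q[...,2]-127)<3.5)&(np.hypot(Q[...,0]-c[0],Q[...,1]-c[1])<38)
    q=Q[m][:,:2].astype(np.float32);print(n,len(q),cv2.minEnclosingCircle(q),q.min(0),q.max(0))
    for lo,hi in((-75,-30),(-104,-80)):
        m=(Q[...,2]>t[2]+lo)&(Q[...,2]<t[2]+hi)&(np.hypot(Q[...,0]-t[0],Q[...,1]-t[1])<30);q=Q[m];print(lo,len(q),q.min(0),q.max(0))
```

```text
43.2 [493.7 226.6 266.1] [ 180.     0.1 -169.4] F [ 0.1  0.3 -2.5] gap 19.2 69.49540257453918 j [ 19.  -2.  92.   0.  91. -81.]
w 1453 ((493.8602600097656, 225.0052032470703), 31.68286895751953) [463.1 194.3] [520.9 255.9]
-75 1171 [477.6 209.9 191.6] [493.  239.6 236. ]
-104 107 [478.1 219.5 162.3] [488.1 229.5 167.9]
sc 107 ((496.4681701660156, 226.96559143066406), 31.151302337646484) [465.7 197.2] [526.5 255.7]
-75 101 [486.7 215.8 192.2] [510.8 242.8 234.9]
-104 23 [493.1 221.8 165.4] [509.3 234.3 184.8]
```

View pics/w5.png

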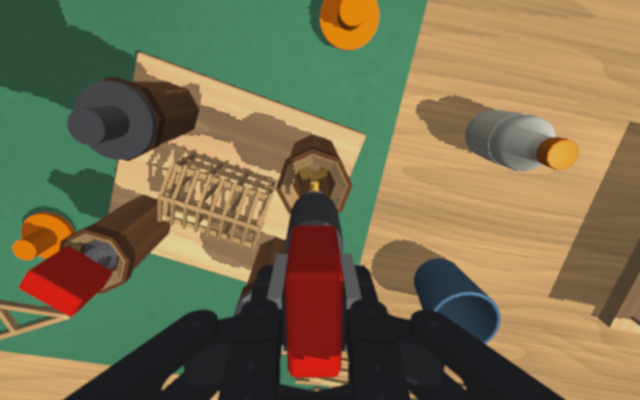

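The screw tip is centred over the second mouth, at (315,185), within 1 mm. I'll descend as before.

Emit:
{"method": "apply_moves", "body": {
  "steps": [
    [-0.8,-0.8,0,8,0,0,0],
    [-0.8,0,0,8,0,0,0],
    [-0.8,0,0,8,0,0,0],
    [-0.8,0,0,8,0,0,0],
    [-0.8,0,0,6,0,0,0],
    [-0.8,0,0,5,0,0,0],
    [-0.8,0,0,5,0,0,0],
    [-0.8,0,0,2,0,0,0]
  ]
}}

```text
time: 44.1
tool_pos: [494.0, 226.7, 214.9]
tcp_rot: [-180.0, -0.0, -169.4]
ft_force: [0.6, 0.1, -2.0]
finger_gap: 19.6
grip_force: 69.6
```

```bash
python3 -c "
from h import *
st()"
```

```text
44.1 [494.  226.7 214.9] [-180.    -0.  -169.4] F [ 0.6  0.1 -2. ] gap 19.6 69.56599116325378 j [ 19.  -1.  96.  -0.  85. -81.]
```

Emit:
{"method": "apply_moves", "body": {
  "steps": [
    [-0.8,0,0,4,0,0,0],
    [-0.8,0,0,4,0,0,0],
    [-0.8,0,0,4,0,0,0],
    [-0.8,0,0,4,0,0,0],
    [-0.8,0,0,3,0,0,0],
    [-0.8,0,0,3,0,0,0],
    [-0.8,0,0,2,0,0,0],
    [-0.8,0,0,2,0,0,0]
  ]
}}

```text
time: 44.9
tool_pos: [494.2, 226.8, 189.4]
tcp_rot: [180.0, 0.0, -169.4]
ft_force: [-0.5, 0.3, -2.3]
finger_gap: 19.4
grip_force: 69.6
```

```bash
python3 -c "
from h import *
st()"
```

```text
44.9 [494.2 226.8 189.4] [ 180.     0.  -169.4] F [-0.5  0.3 -2.3] gap 19.4 69.5664632320404 j [ 19.   0.  97.  -0.  83. -81.]
```

Emit:
{"method": "apply_moves", "body": {
  "steps": [
    [-0.8,0,0,4,0,0,0],
    [-0.8,0,0,4,0,0,0],
    [-0.8,0,0,4,0,0,0],
    [-0.8,0,0,4,0,0,0],
    [-0.8,0,0,4,0,0,0],
    [-0.8,0,0,3,0,0,0],
    [-0.8,0,0,1,0,0,0],
    [-0.8,0,0,0,0,0,0]
  ]
}}

```text
time: 45.7
tool_pos: [494.1, 226.7, 165.3]
tcp_rot: [-180.0, -0.0, -169.4]
ft_force: [0.1, 0.9, -2.2]
finger_gap: 18.9
grip_force: 69.6
```

Emit:
{"method": "apply_moves", "body": {
  "steps": [
    [-0.8,0,0,2,0,0,0],
    [-0.8,0,0,2,0,0,0],
    [-0.8,0,0,2,0,0,0],
    [-0.8,0,0,2,0,0,0],
    [-0.8,0,0,1,0,0,0],
    [-0.8,0,0,1,0,0,0],
    [-0.8,0,0,0,0,0,0],
    [-0.8,0,0,0,0,0,0]
  ]
}}

```text
time: 46.5
tool_pos: [494.2, 226.8, 155.5]
tcp_rot: [180.0, 0.0, -169.4]
ft_force: [0.1, 0.6, -1.7]
finger_gap: 19.0
grip_force: 69.6
```

Emit:
{"method": "apply_moves", "body": {
  "steps": [
    [-0.8,0,0,0.5,0,0,0],
    [-0.8,0,0,0.5,0,0,0],
    [-0.8,0,0,0.5,0,0,0],
    [-0.8,0,0,0.5,0,0,0],
    [-0.8,0,0,0.5,0,0,0],
    [-0.8,0,0,0.5,0,0,0],
    [-0.8,0,0,0,0,0,0],
    [-0.8,0,0,0,0,0,0]
  ]
}}

```text
time: 47.3
tool_pos: [494.2, 226.8, 152.5]
tcp_rot: [-180.0, -0.0, -169.4]
ft_force: [0.8, -0.7, -2.6]
finger_gap: 19.2
grip_force: 69.6
```

```bash
python3 -c "
from h import *
st()"
```

```text
47.3 [494.2 226.8 152.5] [-180.    -0.  -169.4] F [ 0.8 -0.7 -2.6] gap 19.2 69.56614851951599 j [ 19.   2. 100.   0.  79. -81.]
```

Emit:
{"method": "apply_moves", "body": {
  "steps": [
    [-0.8,0,0,0.4,0,0,0],
    [-0.8,0,0,0.4,0,0,0],
    [-0.8,0,0,0.4,0,0,0],
    [-0.8,0,0,0.4,0,0,0],
    [-0.8,0,0,0.4,0,0,0],
    [-0.8,0,0,0,0,0,0],
    [-0.8,0,0,0,0,0,0],
    [-0.8,0,0,0,0,0,0]
  ]
}}

```text
time: 48.1
tool_pos: [494.2, 226.8, 150.5]
tcp_rot: [180.0, 0.0, -169.4]
ft_force: [0.4, 0.3, -2.2]
finger_gap: 19.1
grip_force: 69.6
```

Emit:
{"method": "apply_moves", "body": {
  "steps": [
    [-0.8,0,0,0.4,0,0,0],
    [-0.8,0,0,0.4,0,0,0],
    [-0.8,0,0,0.4,0,0,0],
    [-0.8,0,0,0.4,0,0,0],
    [-0.8,0,0,0.4,0,0,0],
    [-0.8,0,0,0,0,0,0],
    [-0.8,0,0,0,0,0,0],
    [-0.8,0,0,0,0,0,0]
  ]
}}

```text
time: 48.9
tool_pos: [494.1, 226.8, 148.5]
tcp_rot: [180.0, -0.0, -169.4]
ft_force: [-0.1, 0.2, -2.1]
finger_gap: 19.3
grip_force: 69.6
```

```bash
python3 -c "
from h import *
st()"
```

```text
48.9 [494.1 226.8 148.5] [ 180.    -0.  -169.4] F [-0.1  0.2 -2.1] gap 19.3 69.56707835197449 j [ 19.   2. 100.   0.  78. -81.]
```

Emit:
{"method": "apply_moves", "body": {
  "steps": [
    [-0.8,0,0,0.4,0,0,0],
    [-0.8,0,0,0.4,0,0,0],
    [-0.8,0,0,0.4,0,0,0],
    [-0.8,0,0,0.4,0,0,0],
    [-0.8,0,0,0.4,0,0,0],
    [-0.8,0,0,0,0,0,0],
    [-0.8,0,0,0,0,0,0],
    [-0.8,0,0,0,0,0,0]
  ]
}}

```text
time: 49.7
tool_pos: [494.2, 226.8, 146.5]
tcp_rot: [-180.0, 0.0, -169.4]
ft_force: [0.1, 0.9, -2.8]
finger_gap: 19.1
grip_force: 69.6
```

```bash
python3 -c "
from h import *
st()"
```

```text
49.7 [494.2 226.8 146.5] [-180.     0.  -169.4] F [ 0.1  0.9 -2.8] gap 19.1 69.56696391105652 j [ 19.   2. 100.  -0.  78. -81.]
```

Emit:
{"method": "apply_moves", "body": {
  "steps": [
    [-0.8,0,0,0.4,0,0,0],
    [-0.8,0,0,0.4,0,0,0],
    [-0.8,0,0,0.4,0,0,0],
    [-0.8,0,0,0.4,0,0,0],
    [-0.8,0,0,0.4,0,0,0],
    [-0.8,0,0,0,0,0,0],
    [-0.8,0,0,0,0,0,0],
    [-0.8,0,0,0,0,0,0]
  ]
}}

```text
time: 50.5
tool_pos: [494.2, 226.8, 144.5]
tcp_rot: [180.0, 0.0, -169.4]
ft_force: [-0.6, 0.6, -2.6]
finger_gap: 19.4
grip_force: 69.6
```

```bash
python3 -c "
from h import *
st()"
```

```text
50.5 [494.2 226.8 144.5] [ 180.     0.  -169.4] F [-0.6  0.6 -2.6] gap 19.4 69.56683874130249 j [ 19.   2. 100.   0.  78. -81.]
```

Emit:
{"method": "apply_moves", "body": {
  "steps": [
    [-0.8,0,0,0.4,0,0,0],
    [-0.8,0,0,0.4,0,0,0],
    [-0.8,0,0,0.4,0,0,0],
    [-0.8,0,0,0.4,0,0,0],
    [-0.8,0,0,0.4,0,0,0],
    [-0.8,0,0,0,0,0,0],
    [-0.8,0,0,0,0,0,0],
    [-0.8,0,0,0,0,0,0]
  ]
}}

```text
time: 51.3
tool_pos: [494.4, 226.9, 143.0]
tcp_rot: [180.0, 0.0, -169.4]
ft_force: [-1.3, 0.9, 4.7]
finger_gap: 19.2
grip_force: 70.3
```

```bash
python3 -c "
from h import *
st()"
```

```text
51.3 [494.4 226.9 143. ] [ 180.     0.  -169.4] F [-1.3  0.9  4.7] gap 19.2 70.28780221939087 j [ 19.   2. 100.   0.  78. -81.]
```

The screw dropped straight into the gap and has bottomed on the thread. I'll turn it clockwise.

Emit:
{"method": "apply_moves", "body": {
  "steps": [
    [-0.8,0,0,0.2,0,0,0.8],
    [-0.8,0,0,0.3,0,0,0.8],
    [-0.8,0,0,0.3,0,0,0.8],
    [-0.8,0,0,0.3,0,0,0.8],
    [-0.8,0,0,0.3,0,0,0.8],
    [-0.8,0,0,0.3,0,0,0.8],
    [-0.8,0,0,0.3,0,0,0.8],
    [-0.8,0,0,0.3,0,0,0.8]
  ]
}}

```text
time: 52.1
tool_pos: [494.7, 227.1, 140.7]
tcp_rot: [179.9, 0.1, 158.5]
ft_force: [-0.1, -0.3, 3.7]
finger_gap: 19.3
grip_force: 70.4
```

```bash
python3 -c "
from h import *
st();sw()"
```

```text
52.1 [494.7 227.1 140.7] [1.799e+02 1.000e-01 1.585e+02] F [-0.1 -0.3  3.7] gap 19.3 70.43198704719543 j [ 19.   2. 100.   0.  77. -49.]
[0.23 0.01 0.02]
```

Emit:
{"method": "apply_moves", "body": {
  "steps": [
    [-0.8,0,0,0.3,0,0,0.8],
    [-0.8,0,0,0.3,0,0,0.8],
    [-0.8,0,0,0.3,0,0,0.8],
    [-0.8,0,0,0.3,0,0,0.8],
    [-0.8,0,0,0.3,0,0,0.8],
    [-0.8,0,0,0.3,0,0,0.8],
    [-0.8,0,0,0.3,0,0,0.8],
    [-0.8,0,0,0.3,0,0,0.8]
  ]
}}

```text
time: 52.9
tool_pos: [494.7, 227.1, 138.2]
tcp_rot: [179.9, 0.0, 126.5]
ft_force: [-0.1, 1.3, 3.3]
finger_gap: 19.2
grip_force: 70.3
```

```bash
python3 -c "
from h import *
st();sw()"
```

```text
52.9 [494.7 227.1 138.2] [179.9   0.  126.5] F [-0.1  1.3  3.3] gap 19.2 70.34863471984863 j [ 19.   2. 100.   0.  77. -17.]
[ 0.23 -0.04 -0.  ]
```

Emit:
{"method": "apply_moves", "body": {
  "steps": [
    [-0.8,0,0,0.3,0,0,0.8],
    [-0.8,0,0,0.3,0,0,0.8],
    [-0.8,0,0,0.3,0,0,0.8],
    [-0.8,0,0,0.3,0,0,0.8],
    [-0.8,0,0,0.3,0,0,0.8],
    [-0.8,0,0,0.3,0,0,0.8],
    [-0.8,0,0,0,0,0,0],
    [-0.8,0,0,0,0,0,0]
  ]
}}

```text
time: 53.7
tool_pos: [494.5, 226.9, 136.2]
tcp_rot: [179.9, -0.0, 102.7]
ft_force: [0.7, 0.5, 2.6]
finger_gap: 19.1
grip_force: 70.2
```

Run:
```python
from h import *
from bench import r
st();sw()
s=r.sense();d=r.snapshot("wrist");P=cloud(d,tool_T(s)@d["hand_eye"])
for c,k,t in blobs(d,P,172,6,140,130,100):
    u=t[t[:,2]>np.nanpercentile(t[:,2],90)-6];print(c,k,np.median(u,0).round(1))
```

```text
53.7 [494.5 226.9 136.2] [179.9  -0.  102.7] F [0.7 0.5 2.6] gap 19.1 70.2445936203003 j [ 19.   3. 101.  -0.  77.   7.]
[ 0.1  -0.2  -0.05]
[313.5 302.2] 8105 [493.3 229.9 176.3]
```

It has turned 88° and is about 95 mm down, so it's caught. I'll relieve the load and release.

Emit:
{"method": "apply_moves", "body": {
  "steps": [
    [-0.8,0,0,-0.5,0,0,0],
    [-0.8,0,0,-1,0,0,0],
    [-0.8,0,0,-0.5,0,0,0],
    [-0.8,0,0,0,0,0,0],
    [-0.1,0,0,0,0,0,0],
    [-0.1,0,0,0,0,0,0],
    [-0.1,0,0,0,0,0,0],
    [-0.1,0,0,0,0,0,0]
  ]
}}

```text
time: 54.55
tool_pos: [494.3, 226.8, 138.2]
tcp_rot: [180.0, -0.0, 102.6]
ft_force: [0.3, -0.6, 0.1]
finger_gap: 38.6
grip_force: 0.0
```

Emit:
{"method": "apply_moves", "body": {
  "steps": [
    [-0.1,0,0,-10,0,0,0],
    [-0.1,0,0,-20,0,0,0],
    [-0.1,0,0,-30,0,0,0],
    [-0.1,0,0,-35,0,0,0],
    [-0.1,0,0,-35,0,0,0],
    [-0.1,0,0,-20,0,0,0],
    [-0.1,0,0,0,0,0,0],
    [-0.1,0,0,0,0,0,0]
  ]
}}

```text
time: 55.35
tool_pos: [494.4, 226.9, 288.6]
tcp_rot: [179.9, -0.0, 102.6]
ft_force: [-0.1, -0.3, -0.3]
finger_gap: 38.5
grip_force: 0.0
```

Emit:
{"method": "apply_moves", "body": {
  "steps": [
    [-0.1,-40,0,0,0,0,0],
    [-0.1,-40,0,0,0,0,0],
    [-0.1,-40,0,0,0,0,0],
    [-0.1,-40,0,0,0,0,0],
    [-0.1,-40,0,0,0,0,0],
    [-0.1,-20,0,0,0,0,0],
    [-0.1,0,0,0,0,0,0],
    [-0.1,0,0,0,0,0,0]
  ]
}}

```text
time: 56.15
tool_pos: [541.6, 12.1, 286.4]
tcp_rot: [-179.9, -0.1, 102.6]
ft_force: [-0.3, -0.6, -0.1]
finger_gap: 38.3
grip_force: 0.0
```

Run:
```python
from h import *
from bench import r
st()
s=r.sense();d=r.snapshot("wrist");P=cloud(d,tool_T(s)@d["hand_eye"])
for c,k,t in blobs(d,P,172,6,140,130,60):
    u=t[t[:,2]>np.nanpercentile(t[:,2],90)-6];print(c,k,np.median(u,0).round(1))
d=r.snapshot("scene");cv2.imwrite("pics/s9.png",cv2.resize(d["color"][90:320,140:460],None,fx=2.4,fy=2.4,interpolation=cv2.INTER_CUBIC))
Q=cloud(d)
for c,k,t in blobs(d,Q,172,6,120,120,4): print(c,k,np.nanpercentile(t[:,2],95).round(1))
```

```text
56.15 [541.6  12.1 286.4] [-1.799e+02 -1.000e-01  1.026e+02] F [-0.3 -0.6 -0.1] gap 38.3 0.0 j [ -4.  -2.  90.   0.  93. -17.]
[395.6 163.8] 2269 [596.6  46.6 177.4]
[292.7 138.3] 88 275.0
[301.4 187.4] 128 180.9
[365.5 203.4] 189 179.4
```

View pics/s9.png

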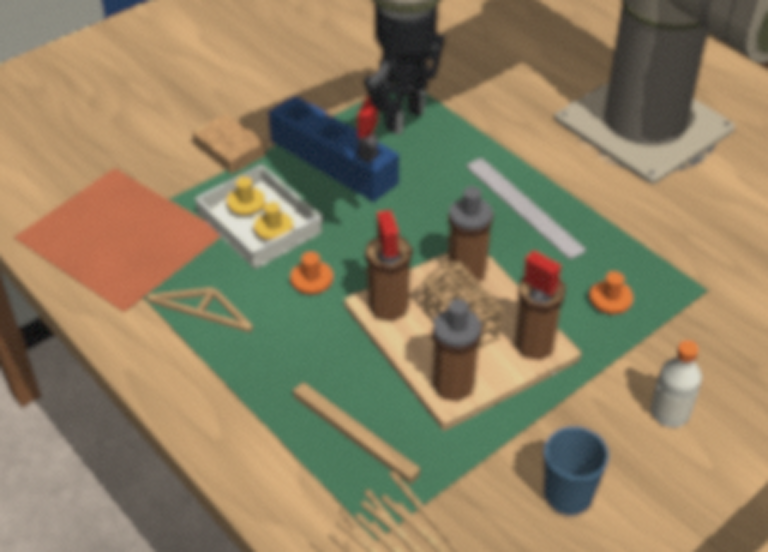

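Both screws are seated: (388,240) and (540,275). The grey caps are on, both yellow caps are in the tray, the spare screw is in the rack, and the other objects are undisturbed.

```bash
python3 -c "
from bench import r
print(r.hand_in())"
```

```text
the job is handed in; nothing more can be done
None
```

The job is handed in, with no verdict returned: both open columns hold a screw caught in its thread (about 95 mm down), both yellow caps are in the tray, the grey caps are still on, the spare screw is in the rack, and nothing else was upset.

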